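# Reverse the topping row for the decorator across the table

## Robot

A 7-joint arm with a two-finger parallel gripper is mounted at the origin on the work surface. World frame = base frame: x ahead of the robot, y to its left, z up, the work surface at z = 0. Lengths are in mm, angles in rad, forces in N, time in s.
With the tool pointing down it reaches from about 400 to 875 mm from the base axis. Payload 4.4 kg.
Tool frame: the origin (TCP) lies midway between the tips of the shut fingers; the grasp point (between the pads) lies behind it (ctrl.grip_point_offset is the x of the grasp point in the tool frame, in mm); x points along the fingers, z is the direction in which the jaws open and shut, and the axes are right-handed (so a half turn about x gives the same grasp; the last joint's range is limited). The gripper opens to 85 mm and grips with 20 to 120 N. Pads are 22 mm wide; open, the fingers measure 114 mm over their backs; the gripper's body (76 mm by 85 mm) begins 54 mm behind the grasp point. The pads swing forward as they close: fully open they stand 13 mm farther back than shut.
Start: joints at [1.182, 0.628, 0.038, 1.517, -0.027, 0.996, -0.02], TCP at [206.223, -616.433, 231.313] pointing down, gripper open.
Joint ranges: [-3.06, 3.06], [-0.37, 2.12], [-1.25, 1.32], [0.18, 2.47], [-1.1, 4.24], [0.23, 1.98], [-2.94, 2.94]. Speed limits (rad/s): [2.57, 2.57, 3.14, 3.14, 3.14, 3.14, 3.14].

## Interface

Orientations are given as [roll, pitch, yaw] about the fixed x, y, z axes, in that order (R = Rz(yaw) Ry(pitch) Rx(roll)).
In Python, from cell import status, eyes, ctrl gives the robot as it stands. The module is installed in compiled form; this text tells all that it offers.
- The arm moves only by the tool apply_moves, never from a script. Its argument "targets" is a list of rows, each a list of 3 entries, a list of its own where there are three numbers: the shift along the tool's x, y, z in mm, then the turn about the tool's x in degrees, then the finger opening in mm, from 0 to 85.4. In form: [[[dx, dy, dz], roll, claw], ...]. A call has 1 to 10 rows; each row shifts and turns the pose as measured when the row begins, along the tool's axes as they then stand; what a row does not reach is not made up. A row lasts 1/8 s, in which the tool goes at most 62.5 mm and 10.7 degrees, less where a joint would pass 70% of its speed; a pose out of reach is approached as far as the arm can. A call is refused whole if a number of a shift passes 62.5 or a number of a turn 10.7, either way. A call with a gripper value outside its range is refused whole. The fingers move at their own pace and stop on an object; the grip force is fixed at half the most. Time passes only in rows, so rows that do not move let the fingers close. It gives the time, the measured TCP pose, the force and the opening at its end, in the units of the state.
- status.read_state(): the state, without advancing time (a new reading comes with each control period).
- eyes.get_image(name): name is "scene" or "top" or "wrist"; returns (picture, depth): 400x640x3 uint8, blue, green, red; 400x640 float32, mm along the optical axis (not along the pixel's ray), 0 where there is no reading.
- eyes.camera_params(name): a dict with "fx", "fy", "cx", "cy" (pixels), "R" (3x3) and "t" (3): a world point X has camera coordinates R X + t. Camera axes: x right, y down, z forward; pixel columns grow to the right and rows downward; lengths in mm; the calibration is good to about 2 mm. A picture is of the moment at which its call begins: read the wrist's pose just before it. camera_params takes no time and is no camera call; for the wrist camera it gives the pose at the moment of the call.
- ctrl.finish_job(): hands the job in, once; it reports no verdict.
The state is a dict: "clock": time; "qpos": joint angles; "qd": joint speeds; "tau": joint torques, N m; "eef_pos": TCP position; "tool_rot": TCP orientation; "force": force on the tool from outside, world axes, zero at the start; "torque": the same for the moment, N m; "width": finger opening in mm.
Only numpy, scipy, OpenCV 4.12 (cv2) and the standard library are available. Lean on these libraries where they do the work, as an engineer would, in place of code of your own. Each camera call takes 0.05 s, during which the arm holds its last target.

## Task

The decorator works from the other side of the table, so move the four topping containers from the coasters on the baking tray into the four-pocket rack in reverse order: the leftmost becomes the rightmost, the second from the left the second from the right, and so on. Stand one container upright on the floor of each pocket, and never tip one over on the way, or the topping spills.

Things in the scene. Friction and masses are not known exactly. Their poses are not given: they have to be found in the camera images.
- dredger: The tallest, slimmest piece: round steel sugar dredger, straight body 40 mm diameter up to 74 mm, then a perforated cap 42 mm wide sloping in to a flat top at 89 mm. 0.13 to 0.25 kg. Origin at the centre of its underside, z up. At the start it stands upright on its own coaster, its underside 9 mm above the table.
- canister: The shortest, widest piece: round steel canister, 54 mm diameter up to 58 mm, 56 mm lid rim above that up to 64 mm, small black button on top (14 mm wide, top at 70 mm). 0.15 to 0.31 kg. Origin at the centre of its underside, z up. At the start it stands upright on its own coaster, its underside 9 mm above the table.
- square_tin: Square aluminium tin, 44 x 44 mm, 70 mm high, with a round black cap (28 mm diameter, 10 mm high) on top. 0.13 to 0.25 kg. x and y are square to its sides; x points across the row within about 20 degrees. Origin at the centre of its underside, z up. At the start it stands upright on its own coaster, its underside 9 mm above the table.
- slim_tin: Slim rectangular aluminium tin, 34 mm (its x, across the row within about 20 degrees) by 56 mm (its y), 76 mm high, flat top with a small white flap. 0.11 to 0.22 kg. Origin at the centre of its underside, z up. At the start it stands upright on its own coaster, its underside 9 mm above the table.
- coaster_dredger: Round flat black rubber coaster, 72 mm diameter, 6 mm thick, fixed on the baking tray; at the start the dredger stands on it (so it marks that piece's original place in the row). Origin at the centre of its underside, 3 mm above the table; z up, +y along the row to the robot's left.
- coaster_canister: Round flat black rubber coaster, 72 mm diameter, 6 mm thick, fixed on the baking tray; at the start the canister stands on it (so it marks that piece's original place in the row). Origin at the centre of its underside, 3 mm above the table; z up, +y along the row to the robot's left.
- coaster_square_tin: Round flat black rubber coaster, 72 mm diameter, 6 mm thick, fixed on the baking tray; at the start the square tin stands on it (so it marks that piece's original place in the row). Origin at the centre of its underside, 3 mm above the table; z up, +y along the row to the robot's left.
- coaster_slim_tin: Round flat black rubber coaster, 72 mm diameter, 6 mm thick, fixed on the baking tray; at the start the slim tin stands on it (so it marks that piece's original place in the row). Origin at the centre of its underside, 3 mm above the table; z up, +y along the row to the robot's left.
- rack: Fixed white plastic rack, 82 x 316 mm: a row of four equal square open pockets, about 74 x 74 mm inside, walls 4 mm thick and 22 mm high, floor 4 mm thick, a wire loop at each end. Origin: centre of its underside, on the table; +y along the row to the robot's left (within 10 degrees), z up. Pocket centres: x = 0, y = -117, -39, +39, +117 mm. It lies nearer the robot or farther than the tray.
- tray: Fixed aluminium baking tray, 136 x 500 mm, rim 14 mm high, floor 3 mm thick. Origin: centre of its underside, on the table; +y along it to the robot's left (within 10 degrees). It carries the four coasters in a row about 88 mm apart; beyond each end of that row stands a loose cupcake, 47 mm high, not part of the job.
There are look-alikes about, which are no part of the job. Leave any blue or green look-alike of the canister alone. What is shaped like the square_tin but blue or green is not meant.

How it is judged:
By the outcome, as a careful person would: the job done as asked, in the order asked, and still so for the second after the job is handed in, with the robot touching nothing.
It also fails if it takes over 112 s, if anything falls off the work surface, if the arm or the gripper's body presses on something with over 40 N, if the wrist force passes 120 N, or if a joint passes its speed limit or range.

## Working session

There is one attempt and no reset: what is moved stays moved. The work goes in short steps, Python scripts to look and compute and a tool call to move; the robot and the scene stay as the last step left them, time stands still between calls to the robot, and variables do not carry over. Pictures are saved under pics/ and viewed, and the job is handed in when it is done.

Besides the shell and the picture viewer there is one more tool, called after "Request:" as name(argument=value, ...), one argument or row to a line, values as JSON. apply_moves: Moves the arm, as the interface text tells. Its arguments: {"type":"object","properties":{"targets":{"type":"array"}},"required":["targets"]}

```bash
mkdir -p pics
python3 - <<'E'
from cell import status, eyes, ctrl
import cv2,numpy as np
print(status.read_state()); print(ctrl.grip_point_offset)
for n in ["scene","top"]:
    im,d=eyes.get_image(n); cv2.imwrite(f"pics/{n}0.png",im); np.save(f"{n}0.npy",d); print(n,eyes.camera_params(n))
E
```

```text
{'clock': 0.0, 'qpos': array([ 1.18217751,  0.62931638,  0.03843615,  1.51837915, -0.02695048,
        0.99627816, -0.02000814]), 'qd': array([-1.67516267e-04,  5.09980841e-04, -3.55988778e-05,  1.83698460e-04,
        2.82036534e-04,  3.32184660e-04,  4.46428577e-04]), 'tau': array([-7.08009293e-05, -5.63417208e+01,  1.22608244e+00, -1.93446493e+01,
        1.09443121e-02,  1.05067645e-02, -1.16480351e-05]), 'eef_pos': array([ 206.02651285, -615.82947176,  230.40469917]), 'tool_rot': array([-3.10869171,  1.56893301,  1.92653933]), 'force': array([-0.38504135,  0.15488722,  0.41835625]), 'torque': array([-0.00951055, -0.07720253, -0.02186983]), 'width': 85.20130914216018}
-18.700000000000003
scene {'fx': 485.8342787757748, 'fy': 485.8342787757748, 'cx': 317.05883293608713, 'cy': 197.7129886387134, 'R': array([[-0.88230872,  0.47066996, -0.00105564],
       [ 0.38168514,  0.71418355, -0.58673529],
       [-0.27540476, -0.51808458, -0.80977811]]), 't': array([ 410.90141562, -122.06519842, 1176.82953286])}
top {'fx': 398.4733613468857, 'fy': 398.4733613468857, 'cx': 315.55556328196127, 'cy': 199.35842992335967, 'R': array([[ 0.01760196, -0.99974281, -0.01429957],
       [-0.99688117, -0.01644759, -0.0771842 ],
       [ 0.07692915,  0.01561356, -0.9969143 ]]), 't': array([ -5.59406872, 441.1814589 , 853.0644416 ])}
```

View pics/scene0.png

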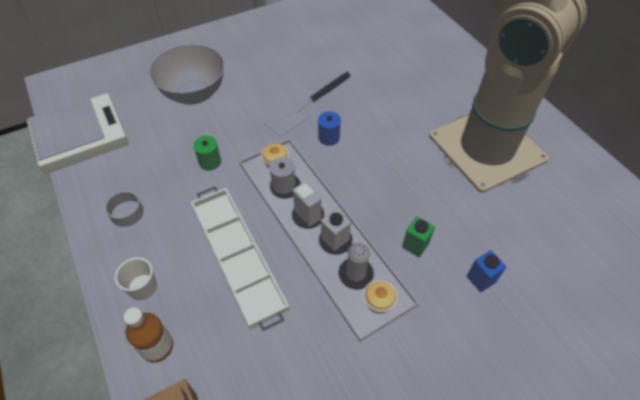

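View pics/top0.png

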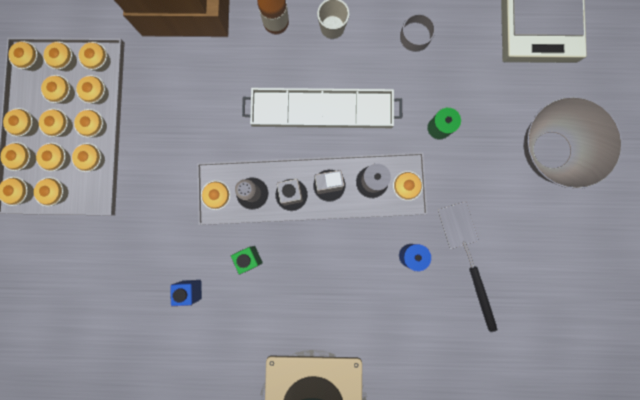

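Left (+y) to right the row is dredger, square tin, slim tin, canister, and the rack lies beyond the tray. The blue and green pieces are decoys. Next I'll measure with depth.

```bash
cat > h.py <<'E'
import numpy as np,cv2
from cell import status,eyes,ctrl
def cloud(d,p):
    v,u=np.mgrid[0:400,0:640]
    c=np.stack([(u-p['cx'])/p['fx']*d,(v-p['cy'])/p['fy']*d,d],-1)
    w=(c-p['t'])@p['R']; w[d<=0]=np.nan
    return w
def proj(X,p):
    c=p['R']@np.array(X,float)+p['t']; return p['fx']*c[0]/c[2]+p['cx'],p['fy']*c[1]/c[2]+p['cy']
def st():
    s=status.read_state(); print(round(s['clock'],2),'pos',s['eef_pos'].round(1),'rot',s['tool_rot'].round(3),'F',s['force'].round(1),'w',round(s['width'],1),'q',s['qpos'].round(2)); return s
def pix(R):pass
from scipy.spatial.transform import Rotation as Ro
def Rt(s): return Ro.from_euler('xyz',s['tool_rot']).as_matrix()
E
python3 - <<'E'
from h import *
for n,(r0,r1,c0,c1) in {"top":(80,230,190,440),"scene":(130,340,180,430)}.items():
    im=cv2.imread(f'pics/{n}0.png')[r0:r1,c0:c1]; cv2.imwrite(f'pics/{n}0c.png',cv2.resize(im,None,fx=3 if n=="top" else 2.8,fy=3 if n=="top" else 2.8,interpolation=cv2.INTER_CUBIC))
for n in ["top","scene"]:
    w=cloud(np.load(n+'0.npy'),eyes.camera_params(n))
    print(n,"table z",np.nanmedian(w[230:250,300:330,2]) )
    m=(w[...,2]>45)&(w[...,0]>300)&(w[...,0]<800)&(abs(w[...,1])<320)
    nn,l,s,c=cv2.connectedComponentsWithStats(m.astype(np.uint8))
    for i in range(1,nn):
        if s[i,4]<15: continue
        p=w[l==i]; zt=np.percentile(p[:,2],95); q=p[p[:,2]>zt-8]
        print(s[i,:4],len(p),'zt',zt.round(1),'topmean',q.mean(0).round(1),'min',q.min(0).round(1),'max',q.max(0).round(1))
E
```

```text
top table z 0.14615333782403236
[432 108  29  27] 601 zt 68.4 topmean [ 607.6 -270.9   64.5] min [ 580.6 -298.3   60.4] max [ 634.4 -243.8   72.5]
[363 164  28  27] 600 zt 78.4 topmean [ 485.7 -123.4   73.6] min [ 458.1 -150.8   70.5] max [511.9 -97.1  81.5]
[315 170  29  23] 503 zt 89.1 topmean [475.2 -25.3  85.8] min [454.8 -54.   81.3] max [496.6   2.9  90.8]
[397 174  22  21] 285 zt 51.0 topmean [ 473.  -193.2   47.6] min [ 453.4 -214.2   45. ] max [ 495.8 -169.9   53. ]
[235 179  24  22] 391 zt 99.0 topmean [453.4 143.   96. ] min [433.7 124.2  91. ] max [472.2 162.5 101.1]
[277 179  25  26] 494 zt 90.4 topmean [453.   56.1  89. ] min [439.4  42.6  82.6] max [470.4  68.7  92.6]
[204 185  23  22] 280 zt 50.9 topmean [445.9 215.7  47.7] min [421.5 192.   45. ] max [465.9 238.3  52. ]
[403 244  28  25] 582 zt 68.1 topmean [ 323.9 -207.2   64.4] min [ 300.8 -234.    60.2] max [ 349.8 -180.9   71.9]
[231 247  29  20] 395 zt 81.7 topmean [311.7 144.3  79.8] min [300.1 131.1  74.2] max [327.7 158.8  84.4]
scene table z 4.2243311542391995
[318 111  23  23] 407 zt 68.2 topmean [ 324.  -206.8   64.6] min [ 300.1 -236.6   60.5] max [ 350.2 -178.1   72.9]
[193 135  26  24] 472 zt 67.9 topmean [ 608.1 -270.1   64.6] min [ 580.6 -301.9   60.1] max [ 634.7 -242.7   73. ]
[264 144  31  41] 768 zt 75.8 topmean [ 486.1 -122.    73.4] min [ 457.7 -151.9   67.9] max [513.2 -95.6  81.9]
[293 182  29  35] 648 zt 88.3 topmean [476.5 -23.2  85.6] min [455.3 -54.2  80.4] max [496.3   3.9  90.8]
[321 209  31  33] 654 zt 90.0 topmean [453.9  57.6  88.3] min [438.9  41.8  82.1] max [467.1  76.6  91.7]
[405 216  26  31] 503 zt 81.1 topmean [312.5 145.9  79.3] min [300.1 131.5  73.2] max [336.5 161.5  83.1]
[347 243  24  30] 559 zt 98.7 topmean [455.3 145.5  95.9] min [435.  125.   90.7] max [473.3 162.6 100.6]
[370 282  23  24] 317 zt 51.2 topmean [447.3 217.9  47.7] min [426.7 195.   45. ] max [470.5 239.7  54.3]
```

View pics/top0c.png

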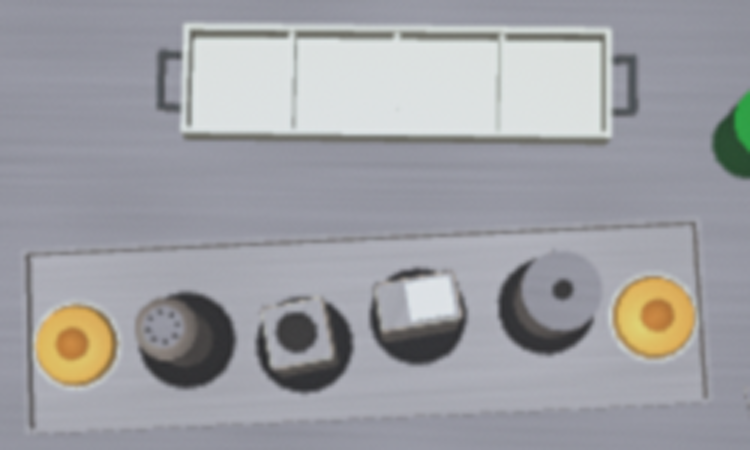

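View pics/scene0c.png

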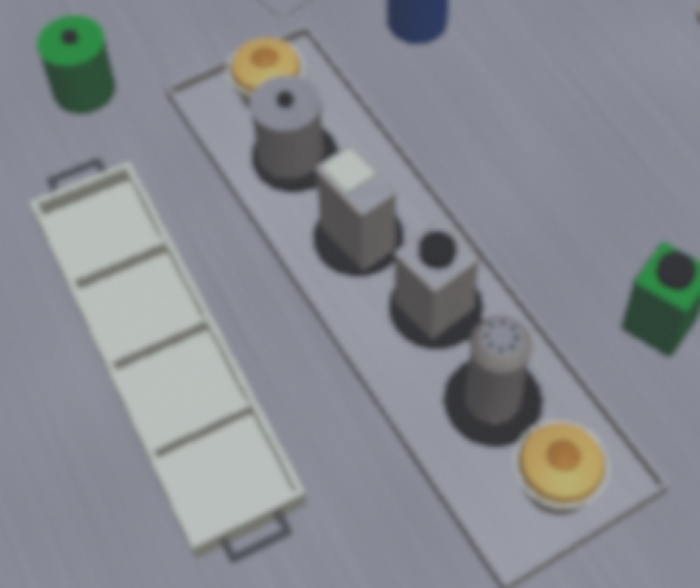

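Run:
```python
from h import *
for n in ["top","scene"]:
    p=eyes.camera_params(n); w=cloud(np.load(n+'0.npy'),p)
    def sel(x0,x1,y0,y1,z0,z1):
        m=(w[...,0]>x0)&(w[...,0]<x1)&(w[...,1]>y0)&(w[...,1]<y1)&(w[...,2]>z0)&(w[...,2]<z1); return w[m]
    def rect(name,q):
        (c,s,a)=cv2.minAreaRect(q[:,:2].astype(np.float32)); print(n,name,len(q),'c',np.round(c,1),'size',np.round(s,1),'ang',round(a,1),'z',q[:,2].mean().round(1))
    rect('slim',sel(430,520,-70,20,80,95)); rect('square',sel(420,490,20,95,72,95)); rect('sqtop',sel(420,490,20,95,74,83))
    rect('dredger',sel(420,490,110,180,90,102)); rect('canister',sel(440,530,-170,-80,66,76))
    rect('rackrim',sel(560,760,-165,165,18,28)); 
    q=sel(560,760,-210,210,2,28); rect('rackfloor',sel(590,720,-140,140,2,7))
    for y in(-120,-40,40,120):
        q=sel(560,760,y-15,y+15,17,28); print(y, q[:,0].min().round(1),q[:,0].max().round(1)) 
    for x in(650,):
        q=sel(x-15,x+15,-200,200,15,28); print('end',q[:,1].min().round(1),q[:,1].max().round(1), np.histogram(q[:,1],bins=np.arange(-170,171,10))[0])
p=eyes.camera_params('top')
im=cv2.imread('pics/top0.png')
```

```text
top slim 458 c [475.6 -25.4] size [33.7 55.5] ang 11.1 z 85.8
top square 464 c [453.3  56.2] size [44.  43.6] ang 12.3 z 82.1
top sqtop 314 c [453.3  56.1] size [44.  43.6] ang 12.6 z 79.0
top dredger 306 c [454.5 143.2] size [38.8 39.6] ang 46.3 z 95.7
top canister 526 c [ 485. -124.] size [53.8 53.7] ang 0.3 z 73.0
top rackrim 936 c [647.1   0. ] size [ 83.9 329.8] ang 0.2 z 21.4
top rackfloor 3493 c [6.547e+02 2.000e-01] size [129.5 279.5] ang 0.2 z 4.2
-120 605.7 688.8
-40 605.5 687.9
40 605.6 688.1
120 604.8 688.7
end -184.2 169.7 [34  0  0  0  0  0  0  0 26  0  0  0  0  0  0  0 28  0  0  0  0  0  0 13
 13  0  0  0  0  0  0 26  2 38]
scene slim 379 c [475.8 -25.3] size [33.4 56.5] ang 9.1 z 85.6
scene square 442 c [453.4  56.5] size [44.5 45.3] ang 11.8 z 81.9
scene sqtop 285 c [453.4  56.5] size [44.5 45.3] ang 11.8 z 78.7
scene dredger 306 c [454.2 145. ] size [38.8 38.5] ang 66.6 z 95.6
scene canister 400 c [ 485.6 -123.8] size [55.9 52.3] ang 63.5 z 72.8
scene rackrim 985 c [646.5   0. ] size [329.9  82.5] ang 90.0 z 21.5
scene rackfloor 3710 c [ 6.55e+02 -2.00e-01] size [279.3 129.7] ang 89.9 z 4.3
-120 605.4 687.6
-40 605.7 687.6
40 605.5 687.7
120 605.9 687.5
end -186.9 169.3 [51  1  0  0  0  0  0  0 41  0  0  0  0  0  0 10 30  0  0  0  0  0  0 23
 21  0  0  0  0  0  0 54  4 50]
```

Run:
```python
from h import *
for n in ["top","scene"]:
    p=eyes.camera_params(n); w=cloud(np.load(n+'0.npy'),p)
    m=(abs(w[...,0]-647)<25)&(w[...,2]>16)&(w[...,2]<28)&(abs(w[...,1])<180)
    y=w[m][:,1]
    for c in(-165,-87,-9,69,147):
        q=y[abs(y-c)<20]; print(n,c,len(q),q.mean().round(1),q.min().round(1),q.max().round(1))
    for lo,hi in((610,630),(664,684)):
        m=(w[...,0]>lo)&(w[...,0]<hi)&(w[...,2]>16)&(w[...,2]<28)&(abs(w[...,1]+9)<90); q=w[m][:,1]
        print(' x',lo,[q[abs(q-c)<20].mean().round(1) for c in(-87,-9,69)])
    # slope of front rim
    ys=np.arange(-150,140,10)
    for f in (np.min,np.max):
        xs=[f(w[(w[...,1]>y)&(w[...,1]<y+10)&(w[...,2]>17)&(w[...,2]<28)&(w[...,0]>580)&(w[...,0]<710)][:,0]) for y in ys]
        print(' slope deg',np.degrees(np.polyfit(ys,xs,1)[0]).round(2),np.mean(xs).round(1))
```

```text
top -165 78 -166.6 -179.6 -161.3
top -87 42 -85.2 -86.6 -83.7
top -9 44 -7.7 -9.1 -6.2
top 69 44 70.0 68.4 71.7
top 147 95 155.6 145.7 166.9
 x 610 [np.float64(-85.3), np.float64(-10.3), np.float64(69.3)]
 x 664 [np.float64(-84.7), np.float64(-7.6), np.float64(68.2)]
 slope deg -0.2 605.7
 slope deg -0.16 687.8
scene -165 92 -166.0 -179.7 -159.9
scene -87 64 -86.0 -90.4 -82.7
scene -9 60 -8.6 -12.7 -5.4
scene 69 68 69.6 65.9 72.1
scene 147 149 153.8 144.0 167.0
 x 610 [np.float64(-86.1), np.float64(-8.5), np.float64(69.3)]
 x 664 [np.float64(-86.5), np.float64(-9.0), np.float64(69.8)]
 slope deg 0.0 605.8
 slope deg 0.02 687.5
```

```bash
cat >> h.py <<'E'
def plan(goal,jaw=None):
    """goal world TCP; jaw deg world direction of tool z (mod 180)"""
    s=st(); R=Rt(s); d=R.T@(np.array(goal)-s['eef_pos'])
    a=np.degrees(np.arctan2(R[1,2],R[0,2]))
    print(' tool axes x',R[:,0].round(3),'y',R[:,1].round(3),'z',R[:,2].round(3),'jaw',a.round(1))
    print(' delta tool',d.round(1))
    if jaw is not None:
        t=(jaw-a+90)%180-90; print(' turn about tool x',round(-t,1))  # tool x points down
        R2=R@Ro.from_euler('x',-t,degrees=True).as_matrix(); print(' delta after turn',(R2.T@(np.array(goal)-s['eef_pos'])).round(1))
E
python3 - <<'E'
from h import *
plan([454.3,144.2,200],0)
E
```

```text
0.1 pos [ 206.  -615.9  230.5] rot [-3.122  1.569  1.913] F [ 0.2 -0.2 -0.8] w 85.5 q [ 1.18  0.63  0.04  1.52 -0.03  1.   -0.02]
 tool axes x [-0.001  0.002 -1.   ] y [ 0.948  0.317 -0.   ] z [ 0.317 -0.948 -0.002] jaw -71.5
 delta tool [  31.6  476.6 -642. ]
 turn about tool x -71.5
 delta after turn [ 31.6 760.  248.3]
```

Request:
apply_moves(
  targets=[
    [[0,30,0],-10.2,85],
    [[0,30,0],-10.2,85],
    [[0,30,0],-10.2,85],
    [[0,30,0],-10.2,85],
    [[0,30,0],-10.2,85],
    [[0,30,0],-10.2,85],
    [[0,30,0],-10.2,85],
    [[0,0,0],0,85],
  ],
)

```text
clock: 1.1
eef_pos: [334.0, -459.2, 226.5]
tool_rot: [2.147, 1.561, 2.185]
force: [-0.6, -1.8, 0.2]
width: 85.4
```

Run:
```python
from h import *
plan([454.3,144.2,200],0)
```

```text
1.1 pos [ 334.  -459.2  226.5] rot [2.147 1.561 2.185] F [-0.6 -1.8  0.2] w 85.4 q [ 1.1   0.54 -0.32  1.74  0.21  0.91  0.73]
 tool axes x [-0.005  0.008 -1.   ] y [-0.038  0.999  0.008] z [ 0.999  0.039 -0.005] jaw 2.2
 delta tool [ 30.5 598.1 143.6]
 turn about tool x 2.2
 delta after turn [ 30.5 603.2 120.4]
```

Request:
apply_moves(
  targets=[
    [[0,50,12],2,85],
    [[0,55,12],0,85],
    [[0,55,12],0,85],
    [[0,55,12],0,85],
    [[0,55,12],0,85],
    [[0,55,12],0,85],
    [[0,55,12],0,85],
    [[0,55,12],0,85],
    [[0,55,12],0,85],
    [[0,55,12],0,85],
  ],
)

```text
clock: 2.35
eef_pos: [467.7, 84.8, 227.4]
tool_rot: [-0.028, 1.569, -0.069]
force: [0.5, 0.2, 0.2]
width: 85.2
```

Run:
```python
from h import *
plan([454.3,144.2,200],0)
```

```text
2.35 pos [467.7  84.8 227.4] rot [-0.028  1.569 -0.069] F [0.5 0.2 0.2] w 85.2 q [ 0.05  0.41 -0.39  1.99  0.22  0.78 -0.51]
 tool axes x [ 0.002 -0.    -1.   ] y [ 0.041  0.999 -0.   ] z [ 0.999 -0.041  0.002] jaw -2.3
 delta tool [ 27.4  58.8 -15.9]
 turn about tool x -2.3
 delta after turn [ 27.4  59.4 -13.5]
```

Request:
apply_moves(
  targets=[
    [[10,30,-7],-2.3,85],
    [[10,30,-7],0,85],
    [[8,0,0],0,85],
    [[0,0,0],0,85],
  ],
)

```text
clock: 2.85
eef_pos: [458.9, 149.9, 198.3]
tool_rot: [0.293, 1.565, 0.291]
force: [0.5, 0.3, 0.3]
width: 84.7
```

Run:
```python
from h import *
plan([454.3,144.2,39],0)
im,d=eyes.get_image('wrist'); cv2.imwrite('pics/w1.png',im)
p=eyes.camera_params('wrist'); w=cloud(d,p)
print([np.round(proj(X,p),0) for X in([454.3,144.2,98],[453.3,56.3,79],[475.7,-25.4,85])])
m=(w[...,2]>85)&(w[...,2]<105)&(w[...,1]>100)&(w[...,1]<190)&(abs(w[...,0]-454)<40)
q=w[m];print(len(q)); 
if len(q)>10: print(q.mean(0),q.min(0),q.max(0))
```

```text
2.85 pos [458.9 149.9 198.3] rot [0.293 1.565 0.291] F [0.5 0.3 0.3] w 84.7 q [-0.1   0.46 -0.39  2.01  0.26  0.72 -0.65]
 tool axes x [ 0.006  0.002 -1.   ] y [0.002 1.    0.002] z [ 1.    -0.002  0.006] jaw -0.1
 delta tool [159.2  -6.   -5.5]
 turn about tool x -0.1
 delta after turn [159.2  -6.   -5.5]
[array([311., 214.]), array([311., 302.]), array([335., 383.])]
2111
[454.75538987 146.27741339  95.33847591] [433.96450608 123.72084906  85.11411055] [475.14764481 164.57520058  99.95535626]
```

View pics/w1.png

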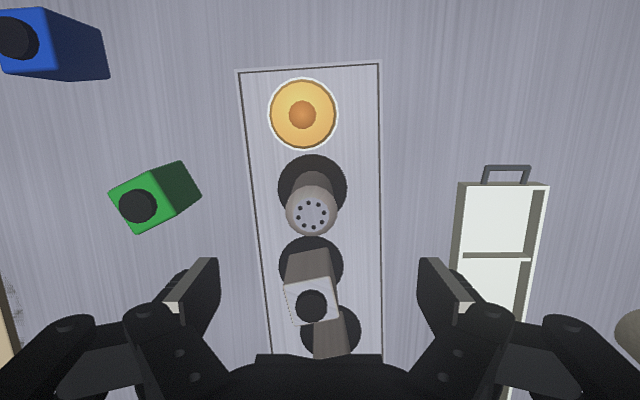

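Request:
apply_moves(
  targets=[
    [[20,-5,-4.5],0,85],
    [[40,0,0],0,85],
    [[30,0,0],0,85],
    [[0,0,0],0,85],
  ],
)

```text
clock: 3.4
eef_pos: [460.0, 140.1, 108.5]
tool_rot: [0.111, 1.558, 0.097]
force: [0.9, -0.3, 0.4]
width: 85.3
```

Run:
```python
from h import *
plan([454.5,145,39],0)
```

```text
3.4 pos [460.  140.1 108.5] rot [0.111 1.558 0.097] F [ 0.9 -0.3  0.4] w 85.3 q [-0.16  0.6  -0.29  2.1   0.37  0.48 -0.74]
 tool axes x [ 0.013  0.001 -1.   ] y [0.014 1.    0.001] z [ 1.    -0.014  0.013] jaw -0.8
 delta tool [69.5  4.7 -6.5]
 turn about tool x -0.8
 delta after turn [69.5  4.8 -6.4]
```

Request:
apply_moves(
  targets=[
    [[15,4.5,-6],-0.8,85],
    [[18,0,0],0,85],
    [[18,0,0],0,85],
    [[10,0,0],0,85],
    [[5,0,0],0,85],
    [[0,0,0],0,85],
  ],
)

```text
clock: 4.15
eef_pos: [462.7, 142.8, 47.6]
tool_rot: [0.137, 1.545, 0.128]
force: [-0.4, 0.1, 0.1]
width: 84.9
```

Run:
```python
from h import *
plan([454.5,145,39],0)
```

```text
4.15 pos [462.7 142.8  47.6] rot [0.137 1.545 0.128] F [-0.4  0.1  0.1] w 84.9 q [-0.23  0.71 -0.19  2.14  0.44  0.31 -0.81]
 tool axes x [ 0.026  0.003 -1.   ] y [0.009 1.    0.004] z [ 1.    -0.009  0.026] jaw -0.5
 delta tool [ 8.4  2.1 -8.5]
 turn about tool x -0.5
 delta after turn [ 8.4  2.2 -8.4]
```

Request:
apply_moves(
  targets=[
    [[4,2,-5],-0.5,85],
    [[4,0,-4],0,85],
    [[0,0,0],0,85],
    [[0,0,0],0,85],
  ],
)

```text
clock: 4.65
eef_pos: [453.7, 145.3, 39.8]
tool_rot: [0.143, 1.543, 0.143]
force: [-1.0, -0.2, -0.6]
width: 84.8
```

Run:
```python
from h import *
plan([454.5,145,39],0)
im,d=eyes.get_image('wrist'); cv2.imwrite('pics/w2.png',im)
```

```text
4.65 pos [453.7 145.3  39.8] rot [0.143 1.543 0.143] F [-1.  -0.2 -0.6] w 84.8 q [-0.25  0.72 -0.17  2.16  0.47  0.27 -0.83]
 tool axes x [ 0.027  0.004 -1.   ] y [-0.001  1.     0.004] z [1.    0.001 0.027] jaw 0.0
 delta tool [ 0.9 -0.3  0.8]
 turn about tool x 0.0
 delta after turn [ 0.9 -0.3  0.8]
```

View pics/w2.png

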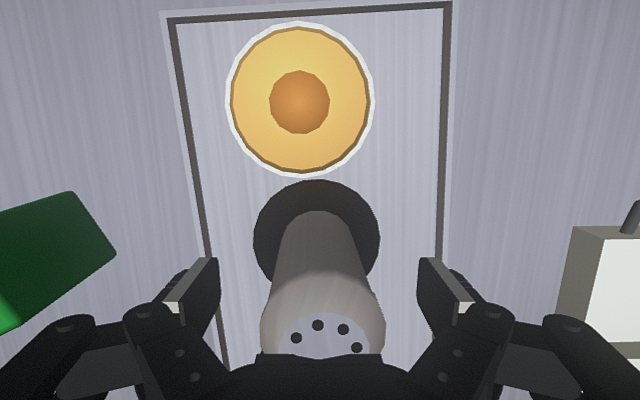

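Request:
apply_moves(
  targets=[
    [[0,0,0],0,30],
    [[0,0,0],0,30],
    [[0,0,0],0,30],
    [[0,0,0],0,30],
    [[0,0,0],0,30],
    [[0,0,0],0,30],
  ],
)

```text
clock: 5.45
eef_pos: [453.7, 145.3, 40.4]
tool_rot: [0.142, 1.543, 0.142]
force: [0.2, 0.3, 1.0]
width: 38.5
```

Run:
```python
from h import *
plan([454.5,145,190],0)
im,d=eyes.get_image('wrist'); cv2.imwrite('pics/w3.png',im)
```

```text
5.45 pos [453.7 145.3  40.4] rot [0.142 1.543 0.142] F [0.2 0.3 1. ] w 38.5 q [-0.25  0.72 -0.17  2.16  0.47  0.27 -0.83]
 tool axes x [ 0.027  0.004 -1.   ] y [-0.     1.     0.004] z [1.    0.    0.027] jaw 0.0
 delta tool [-149.6    0.3    4.9]
 turn about tool x 0.0
 delta after turn [-149.6    0.3    4.9]
```

View pics/w3.png

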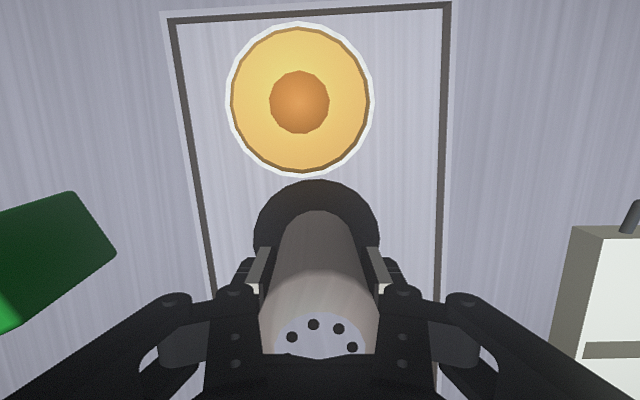

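Request:
apply_moves(
  targets=[
    [[-8,0,0],0,30],
    [[-15,0,0],0,30],
    [[-25,0,0],0,30],
    [[-30,0,0],0,30],
    [[-30,0,0],0,30],
    [[-30,0,0],0,30],
    [[0,0,0],0,30],
  ],
)

```text
clock: 6.38
eef_pos: [448.9, 143.9, 184.0]
tool_rot: [0.093, 1.544, 0.093]
force: [0.2, 0.7, -1.0]
width: 38.7
```

Run:
```python
from h import *
plan([646.7,-125.2,190],0)
im,d=eyes.get_image('scene'); cv2.imwrite('pics/s3.png',im)
```

```text
6.38 pos [448.9 143.9 184. ] rot [0.093 1.544 0.093] F [ 0.2  0.7 -1. ] w 38.7 q [-0.09  0.46 -0.39  2.07  0.3   0.64 -0.69]
 tool axes x [ 0.026  0.002 -1.   ] y [-0.     1.     0.002] z [1.    0.    0.026] jaw 0.0
 delta tool [  -1.5 -269.2  197.8]
 turn about tool x 0.0
 delta after turn [  -1.5 -269.1  197.9]
```

View pics/s3.png

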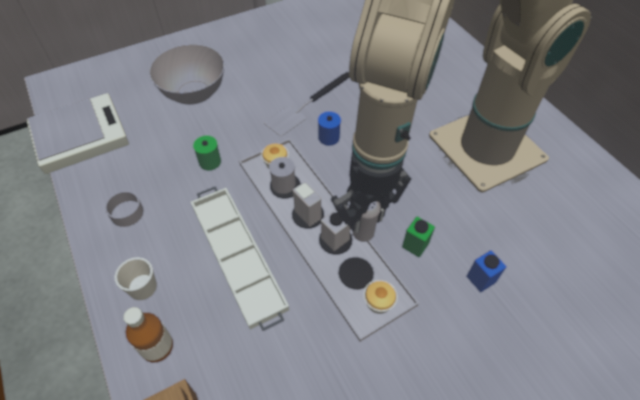

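Request:
apply_moves(
  targets=[
    [[0,-10,10],0,30],
    [[0,-26,20],0,30],
    [[0,-32,24],0,30],
    [[0,-32,24],0,30],
    [[0,-32,24],0,30],
    [[0,-32,24],0,30],
    [[0,-32,24],0,30],
    [[0,-32,24],0,30],
    [[0,-16,12],0,30],
    [[0,0,0],0,30],
  ],
)

```text
clock: 7.68
eef_pos: [635.6, -119.8, 170.0]
tool_rot: [-1.491, 1.567, -1.494]
force: [-0.3, -0.6, -2.7]
width: 38.7
```

Run:
```python
from h import *
plan([646.7,-125.2,35],0)
```

```text
7.67 pos [ 635.6 -119.8  170. ] rot [-1.491  1.567 -1.494] F [-0.3 -0.6 -2.7] w 38.7 q [ 0.37  0.71 -0.39  1.58  0.32  0.91 -0.14]
 tool axes x [ 0.    -0.003 -1.   ] y [ 0.003  1.    -0.003] z [ 1.    -0.003  0.   ] jaw -0.2
 delta tool [135.   -4.9  11.1]
 turn about tool x -0.2
 delta after turn [135.   -5.   11.1]
```

Request:
apply_moves(
  targets=[
    [[10,-5,11],0,30],
    [[25,0,0],0,30],
    [[25,0,0],0,30],
    [[25,0,0],0,30],
    [[15,0,0],0,30],
    [[10,0,0],0,30],
    [[0,0,0],0,30],
  ],
)

```text
clock: 8.55
eef_pos: [645.7, -120.4, 51.5]
tool_rot: [-3.003, 1.566, -2.998]
force: [-0.4, -0.6, -0.9]
width: 39.0
```

Run:
```python
from h import *
plan([646.7,-125.2,35.5],0)
im,d=eyes.get_image('wrist'); cv2.imwrite('pics/w4.png',im)
```

```text
8.55 pos [ 645.7 -120.4   51.5] rot [-3.003  1.566 -2.998] F [-0.4 -0.6 -0.9] w 39.0 q [ 0.33  0.88 -0.33  1.61  0.39  0.72 -0.18]
 tool axes x [-0.005 -0.001 -1.   ] y [-0.005  1.    -0.001] z [ 1.     0.005 -0.005] jaw 0.3
 delta tool [16.  -4.8  1.1]
 turn about tool x 0.3
 delta after turn [16.  -4.8  1.1]
```

View pics/w4.png

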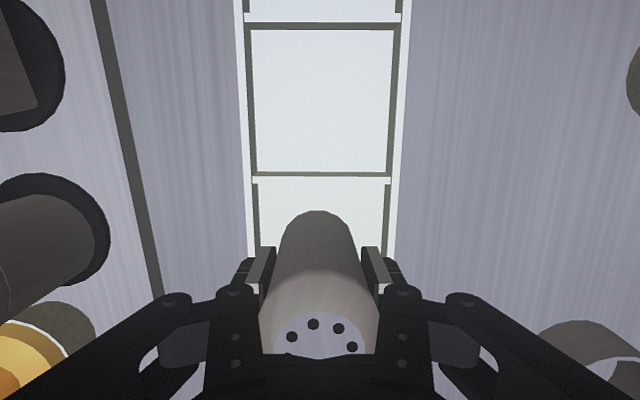

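Over the rightmost pocket, which is empty below; lowering it.

Request:
apply_moves(
  targets=[
    [[4,-5,1],0,30],
    [[6,0,0],0,30],
    [[4,0,0],0,30],
    [[1,0,0],0,30],
    [[0,0,0],0,30],
  ],
)

```text
clock: 9.22
eef_pos: [648.9, -126.4, 38.5]
tool_rot: [-1.398, 1.569, -1.394]
force: [-0.4, -0.3, -2.2]
width: 38.6
```

Run:
```python
from h import *
plan([646.7,-125.2,35.5],0)
```

```text
9.22 pos [ 648.9 -126.4   38.5] rot [-1.398  1.569 -1.394] F [-0.4 -0.3 -2.2] w 38.6 q [ 0.33  0.9  -0.32  1.61  0.4   0.7  -0.18]
 tool axes x [ 0.    -0.002 -1.   ] y [-0.004  1.    -0.002] z [1.    0.004 0.   ] jaw 0.2
 delta tool [ 3.   1.2 -2.2]
 turn about tool x 0.2
 delta after turn [ 3.   1.2 -2.2]
```

Request:
apply_moves(
  targets=[
    [[1.5,1,-2],0,30],
    [[1.5,0,0],0,30],
    [[0.5,0,0],0,30],
    [[0,0,0],0,30],
  ],
)

```text
clock: 9.72
eef_pos: [647.0, -125.2, 35.4]
tool_rot: [-1.106, 1.569, -1.101]
force: [-0.7, -0.1, 0.1]
width: 38.7
```

Request:
apply_moves(
  targets=[
    [[1,0,0],0,30],
    [[0,0,0],0,30],
  ],
)

```text
clock: 9.98
eef_pos: [647.2, -125.2, 35.5]
tool_rot: [-1.016, 1.568, -1.012]
force: [-0.2, 0.5, -1.8]
width: 38.7
```

Request:
apply_moves(
  targets=[
    [[1.5,0,0],0,30],
    [[0,0,0],0,30],
  ],
)

```text
clock: 10.22
eef_pos: [647.4, -125.3, 35.5]
tool_rot: [-0.997, 1.568, -0.993]
force: [-0.6, 0.9, -1.6]
width: 38.8
```

Request:
apply_moves(
  targets=[
    [[2.5,0,0],0,30],
  ],
)

```text
clock: 10.35
eef_pos: [647.6, -125.5, 35.2]
tool_rot: [-1.096, 1.567, -1.093]
force: [-7.7, 0.7, 28.4]
width: 38.5
```

Contact with the pocket floor; releasing.

Request:
apply_moves(
  targets=[
    [[-0.3,0,0],0,38],
    [[0,0,0],0,50],
    [[0,0,0],0,85],
    [[0,0,0],0,85],
    [[0,0,0],0,85],
  ],
)

```text
clock: 10.98
eef_pos: [648.0, -125.5, 34.8]
tool_rot: [-0.909, 1.567, -0.906]
force: [-0.4, -0.1, -0.0]
width: 85.0
```

Run:
```python
from h import *
plan([453.4,56.4,190],12)
im,d=eyes.get_image('wrist'); cv2.imwrite('pics/w5.png',im)
```

```text
10.97 pos [ 648.  -125.5   34.8] rot [-0.909  1.567 -0.906] F [-0.4 -0.1 -0. ] w 85.0 q [ 0.33  0.9  -0.32  1.62  0.4   0.69 -0.19]
 tool axes x [ 0.003 -0.003 -1.   ] y [-0.004  1.    -0.003] z [1.    0.004 0.003] jaw 0.2
 delta tool [-156.4  182.1 -193.5]
 turn about tool x -11.8
 delta after turn [-156.4  217.8 -152.2]
```

View pics/w5.png

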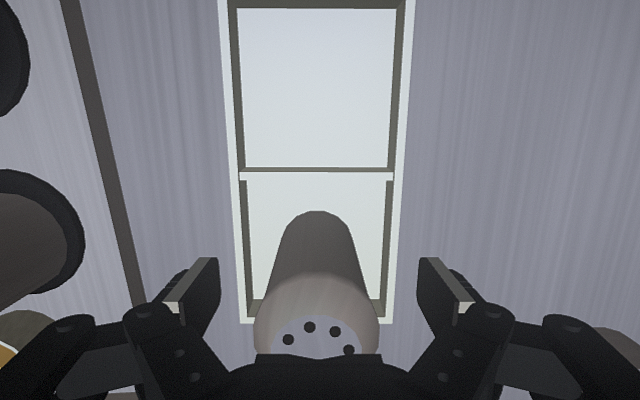

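Request:
apply_moves(
  targets=[
    [[-20,0,0],0,85],
    [[-50,0,0],0,85],
    [[-60,0,0],0,85],
    [[-20,30,-30],0,85],
    [[0,55,-55],0,85],
    [[0,55,-55],0,85],
    [[0,35,-45],0,85],
    [[0,0,0],-10,85],
    [[0,0,0],-2,85],
    [[0,0,0],0,85],
  ],
)

```text
clock: 12.28
eef_pos: [479.0, 37.1, 198.7]
tool_rot: [-0.405, 1.549, -0.188]
force: [0.5, 0.2, 0.6]
width: 85.0
```

Run:
```python
from h import *
plan([453.4,56.4,150],12)
```

```text
12.28 pos [479.   37.1 198.7] rot [-0.405  1.549 -0.188] F [0.5 0.2 0.6] w 85.0 q [ 0.2   0.46 -0.48  2.02  0.34  0.71 -0.27]
 tool axes x [ 0.022 -0.004 -1.   ] y [-0.215  0.977 -0.009] z [0.976 0.215 0.02 ] jaw 12.4
 delta tool [ 48.   24.8 -21.8]
 turn about tool x 0.4
 delta after turn [ 48.   24.6 -22. ]
```

Request:
apply_moves(
  targets=[
    [[15,12,-12],0.4,85],
    [[25,12,-11],0,85],
    [[25,0,-1],0,85],
    [[25,0,-1],0,85],
    [[0,0,0],0,85],
  ],
)

```text
clock: 12.9
eef_pos: [456.3, 52.6, 107.0]
tool_rot: [-0.353, 1.542, -0.163]
force: [0.2, 0.3, -0.2]
width: 84.5
```

Run:
```python
from h import *
plan([453.4,56.4,37],12)
im,d=eyes.get_image('wrist'); cv2.imwrite('pics/w6.png',im)
```

```text
12.9 pos [456.3  52.6 107. ] rot [-0.353  1.542 -0.163] F [ 0.2  0.3 -0.2] w 84.5 q [ 0.05  0.58 -0.34  2.17  0.48  0.43 -0.48]
 tool axes x [ 0.028 -0.005 -1.   ] y [-0.189  0.982 -0.01 ] z [0.982 0.189 0.027] jaw 10.9
 delta tool [69.8  4.9 -4. ]
 turn about tool x -1.1
 delta after turn [69.8  5.  -3.9]
```

View pics/w6.png

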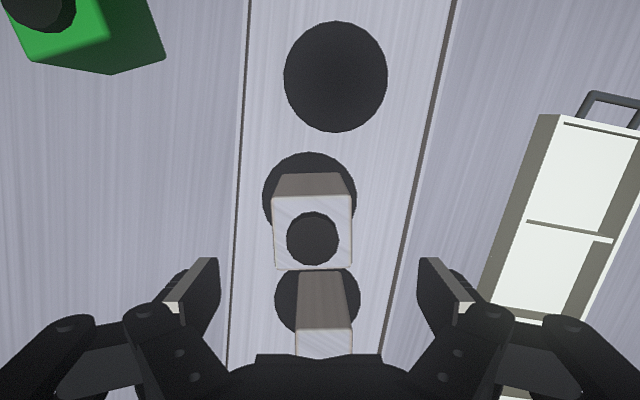

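Request:
apply_moves(
  targets=[
    [[15,4,-4],-1.1,85],
    [[18,1,-1],0,85],
    [[18,0,-2],0,85],
    [[10,0,-1],0,85],
    [[0,0,0],0,85],
  ],
)

```text
clock: 13.58
eef_pos: [457.3, 55.6, 50.1]
tool_rot: [-0.268, 1.528, -0.066]
force: [-0.1, 0.0, -0.1]
width: 84.9
```

Run:
```python
from h import *
plan([453.4,56.4,37],12)
```

```text
13.57 pos [457.3  55.6  50.1] rot [-0.268  1.528 -0.066] F [-0.1  0.  -0.1] w 84.9 q [-0.05  0.69 -0.21  2.21  0.6   0.26 -0.59]
 tool axes x [ 0.043 -0.003 -0.999] y [-0.2    0.98  -0.011] z [0.979 0.201 0.041] jaw 11.6
 delta tool [12.9  1.7 -4.2]
 turn about tool x -0.4
 delta after turn [12.9  1.8 -4.2]
```

Request:
apply_moves(
  targets=[
    [[5,1,-3],-0.4,85],
    [[3,1,-2],0,85],
    [[0,0,0],0,85],
  ],
)

```text
clock: 13.95
eef_pos: [454.9, 56.5, 44.1]
tool_rot: [-0.253, 1.523, -0.046]
force: [-0.5, -0.1, -0.5]
width: 84.9
```

Run:
```python
from h import *
plan([453.4,56.4,40],12)
print(status.read_state()['qpos'])
```

```text
13.95 pos [454.9  56.5  44.1] rot [-0.253  1.523 -0.046] F [-0.5 -0.1 -0.5] w 84.9 q [-0.04  0.7  -0.23  2.22  0.71  0.24 -0.7 ]
 tool axes x [ 0.048 -0.002 -0.999] y [-0.205  0.979 -0.012] z [0.978 0.206 0.046] jaw 11.9
 delta tool [ 4.   0.2 -1.7]
 turn about tool x -0.1
 delta after turn [ 4.   0.2 -1.7]
[-0.03782836  0.699584   -0.22656712  2.2233717   0.71301606  0.24174773
 -0.69662622]
```

Request:
apply_moves(
  targets=[
    [[2,0,-2],0,85],
    [[2,0,0],0,85],
    [[0,0,0],0,85],
  ],
)

```text
clock: 14.32
eef_pos: [455.2, 56.0, 41.6]
tool_rot: [-0.24, 1.519, -0.034]
force: [0.3, 0.3, -0.0]
width: 84.9
```

Run:
```python
from h import *
plan([453.4,56.4,40],12)
print(status.read_state()['qpos'])
im,d=eyes.get_image('wrist'); cv2.imwrite('pics/w7.png',im)
```

```text
14.32 pos [455.2  56.   41.6] rot [-0.24   1.519 -0.034] F [ 0.3  0.3 -0. ] w 84.9 q [-0.03  0.71 -0.24  2.23  0.78  0.24 -0.76]
 tool axes x [ 0.052 -0.002 -0.999] y [-0.204  0.979 -0.012] z [0.978 0.204 0.05 ] jaw 11.8
 delta tool [ 1.5  0.7 -1.8]
 turn about tool x -0.2
 delta after turn [ 1.5  0.7 -1.7]
[-0.02684527  0.70588806 -0.24131764  2.22705402  0.78100536  0.23997994
 -0.76434757]
```

View pics/w7.png

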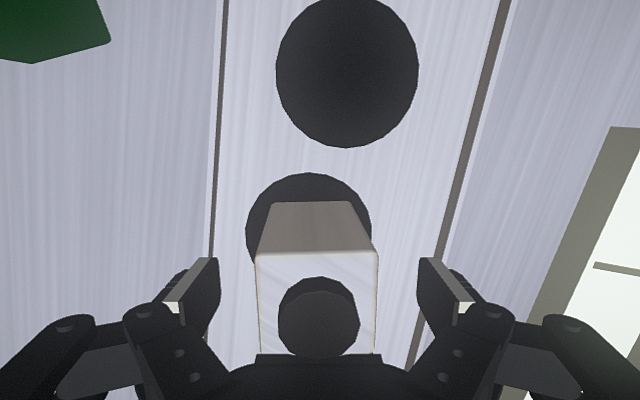

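Request:
apply_moves(
  targets=[
    [[0,0,0],0,36],
    [[0,0,0],0,36],
    [[0,0,0],0,36],
    [[0,0,0],0,36],
    [[0,0,0],0,36],
  ],
)

```text
clock: 15.0
eef_pos: [454.9, 56.0, 42.5]
tool_rot: [-0.257, 1.519, -0.051]
force: [-0.6, -0.3, -0.9]
width: 43.8
```

Run:
```python
from h import *
plan([646.7,-47.2,190],0)
im,d=eyes.get_image('wrist'); cv2.imwrite('pics/w8.png',im)
```

```text
15.0 pos [454.9  56.   42.5] rot [-0.257  1.519 -0.051] F [-0.6 -0.3 -0.9] w 43.8 q [-0.03  0.7  -0.24  2.23  0.78  0.24 -0.76]
 tool axes x [ 0.052 -0.003 -0.999] y [-0.204  0.979 -0.013] z [0.978 0.205 0.05 ] jaw 11.8
 delta tool [-137.  -142.2  173.8]
 turn about tool x 11.8
 delta after turn [-137.  -103.5  199.3]
```

View pics/w8.png

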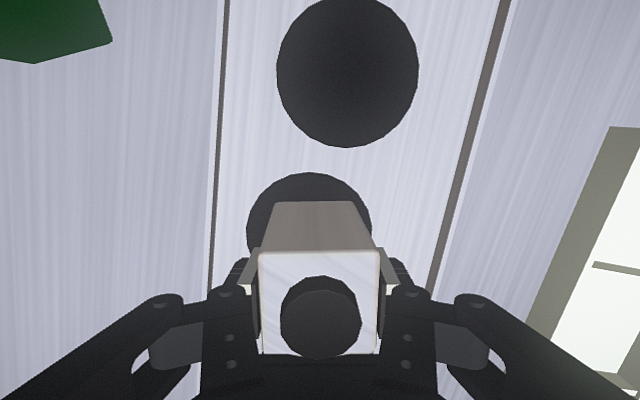

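Request:
apply_moves(
  targets=[
    [[-8,0,0],0,36],
    [[-15,0,1],0,36],
    [[-25,0,2],0,36],
    [[-30,0,2],0,36],
    [[-30,0,2],0,36],
    [[-30,0,2],0,36],
    [[0,0,10],3,36],
    [[0,0,20],4,36],
    [[0,0,20],4,36],
    [[0,0,0],0,36],
  ],
)

```text
clock: 16.3
eef_pos: [505.1, 63.7, 187.1]
tool_rot: [-0.11, 1.524, -0.106]
force: [0.1, 0.7, -1.5]
width: 43.9
```

Run:
```python
from h import *
plan([646.7,-47.2,190],0)
im,d=eyes.get_image('wrist'); cv2.imwrite('pics/w9.png',im)
```

```text
16.3 pos [505.1  63.7 187.1] rot [-0.11   1.524 -0.106] F [ 0.1  0.7 -1.5] w 43.9 q [ 0.19  0.52 -0.55  1.98  0.44  0.71 -0.62]
 tool axes x [ 0.046 -0.005 -0.999] y [-0.004  1.    -0.005] z [0.999 0.004 0.046] jaw 0.2
 delta tool [   4.2 -111.4  141.1]
 turn about tool x 0.2
 delta after turn [   4.2 -110.8  141.6]
```

View pics/w9.png

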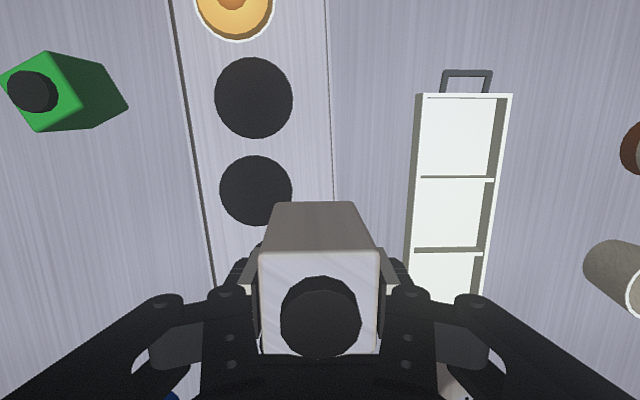

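Request:
apply_moves(
  targets=[
    [[0,-16,20],0,36],
    [[0,-28,36],0,36],
    [[0,-28,36],0,36],
    [[0,-28,36],0,36],
    [[0,-12,18],0,36],
    [[0,0,0],0,36],
  ],
)

```text
clock: 17.1
eef_pos: [645.1, -49.6, 187.8]
tool_rot: [-0.261, 1.541, -0.246]
force: [-0.9, 1.1, -1.9]
width: 43.7
```

Run:
```python
from h import *
plan([646.7,-47.2,120],0)
```

```text
17.1 pos [645.1 -49.6 187.8] rot [-0.261  1.541 -0.246] F [-0.9  1.1 -1.9] w 43.7 q [ 0.35  0.71 -0.55  1.59  0.44  0.94 -0.33]
 tool axes x [ 0.029 -0.007 -1.   ] y [-0.015  1.    -0.008] z [0.999 0.015 0.029] jaw 0.9
 delta tool [67.8  2.9 -0.3]
 turn about tool x 0.9
 delta after turn [67.8  2.9 -0.4]
```

Request:
apply_moves(
  targets=[
    [[20,3,0],0.9,36],
    [[30,0,1],0,36],
    [[30,0,1],0,36],
    [[25,0,1],0,36],
    [[15,0,0],0,36],
    [[10,0,0],0,36],
    [[0,0,0],0,36],
  ],
)

```text
clock: 17.98
eef_pos: [641.1, -40.5, 53.1]
tool_rot: [-0.26, 1.552, -0.251]
force: [-0.8, -0.2, -1.2]
width: 43.6
```

Run:
```python
from h import *
plan([646.7,-47.2,37.5],0)
im,d=eyes.get_image('wrist'); cv2.imwrite('pics/w10.png',im)
```

```text
17.98 pos [641.1 -40.5  53.1] rot [-0.26   1.552 -0.251] F [-0.8 -0.2 -1.2] w 43.6 q [ 0.28  0.87 -0.45  1.68  0.55  0.7  -0.44]
 tool axes x [ 0.018 -0.005 -1.   ] y [-0.009  1.    -0.005] z [1.    0.009 0.018] jaw 0.5
 delta tool [15.8 -6.7  5.3]
 turn about tool x 0.5
 delta after turn [15.8 -6.7  5.4]
```

View pics/w10.png

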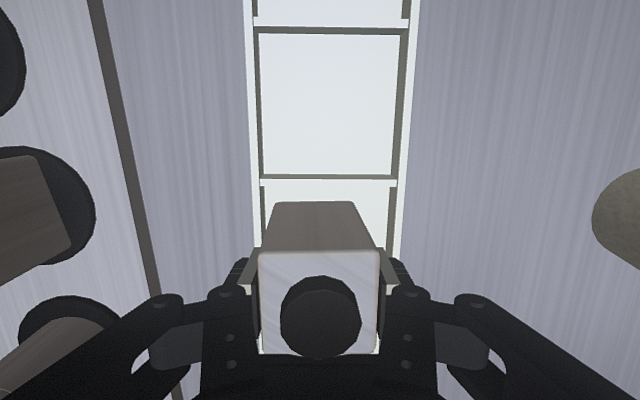

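Request:
apply_moves(
  targets=[
    [[3,-6.5,5],0.5,36],
    [[5,0,0.5],0,36],
    [[4,0,0],0,36],
    [[2,0,0],0,36],
    [[0,0,0],0,36],
  ],
)

```text
clock: 18.65
eef_pos: [649.5, -47.9, 41.1]
tool_rot: [-0.205, 1.548, -0.206]
force: [0.4, -0.3, -1.4]
width: 43.7
```

Run:
```python
from h import *
plan([646.7,-47.2,37.5],0)
```

```text
18.65 pos [649.5 -47.9  41.1] rot [-0.205  1.548 -0.206] F [ 0.4 -0.3 -1.4] w 43.7 q [ 0.29  0.89 -0.44  1.66  0.56  0.69 -0.44]
 tool axes x [ 0.023 -0.005 -1.   ] y [ 0.001  1.    -0.005] z [ 1.    -0.001  0.023] jaw -0.1
 delta tool [ 3.5  0.7 -2.9]
 turn about tool x -0.1
 delta after turn [ 3.5  0.7 -2.9]
```

Request:
apply_moves(
  targets=[
    [[1.5,0.5,-2.5],0,36],
    [[1.5,0,0],0,36],
    [[1.5,0,0],0,36],
  ],
)

```text
clock: 19.02
eef_pos: [647.0, -46.9, 37.5]
tool_rot: [-0.207, 1.547, -0.208]
force: [-4.6, 0.9, 14.2]
width: 43.8
```

Contact (14 N up). Releasing.

Request:
apply_moves(
  targets=[
    [[0,0,0],0,44],
    [[0,0,0],0,55],
    [[0,0,0],0,85],
    [[0,0,0],0,85],
    [[0,0,0],0,85],
  ],
)

```text
clock: 19.65
eef_pos: [647.8, -46.7, 38.0]
tool_rot: [-0.191, 1.546, -0.191]
force: [0.3, 0.7, 0.6]
width: 85.1
```

Run:
```python
from h import *
plan([475.7,-25.4,150],10)
im,d=eyes.get_image('wrist'); cv2.imwrite('pics/w11.png',im)
```

```text
19.65 pos [647.8 -46.7  38. ] rot [-0.191  1.546 -0.191] F [0.3 0.7 0.6] w 85.1 q [ 0.28  0.9  -0.44  1.67  0.56  0.68 -0.45]
 tool axes x [ 0.025 -0.005 -1.   ] y [ 0.     1.    -0.005] z [ 1.    -0.     0.025] jaw -0.0
 delta tool [-116.3   20.7 -169.2]
 turn about tool x -10.0
 delta after turn [-116.3   49.8 -163. ]
```

View pics/w11.png

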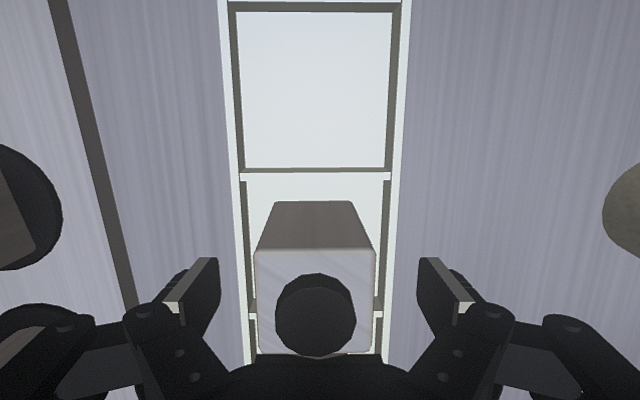

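Request:
apply_moves(
  targets=[
    [[-20,0,0.5],0,85],
    [[-40,0,1],0,85],
    [[-50,0,1],0,85],
    [[-10,5,-20],-5,85],
    [[0,10,-30],-5,85],
    [[0,10,-30],0,85],
    [[0,10,-30],0,85],
    [[0,10,-30],0,85],
    [[0,0,-15],0,85],
    [[0,0,0],0,85],
  ],
)

```text
clock: 20.95
eef_pos: [487.3, -21.4, 169.9]
tool_rot: [-0.359, 1.529, -0.178]
force: [0.1, -1.1, -0.7]
width: 85.3
```

Run:
```python
from h import *
plan([475.7,-25.4,110],10)
im,d=eyes.get_image('wrist'); cv2.imwrite('pics/w12.png',im)
```

```text
20.95 pos [487.3 -21.4 169.9] rot [-0.359  1.529 -0.178] F [ 0.1 -1.1 -0.7] w 85.3 q [ 0.4   0.53 -0.6   2.05  0.5   0.66 -0.35]
 tool axes x [ 0.041 -0.007 -0.999] y [-0.18   0.984 -0.015] z [0.983 0.181 0.039] jaw 10.4
 delta tool [ 59.4  -1.  -14.4]
 turn about tool x 0.4
 delta after turn [ 59.4  -1.1 -14.4]
```

View pics/w12.png

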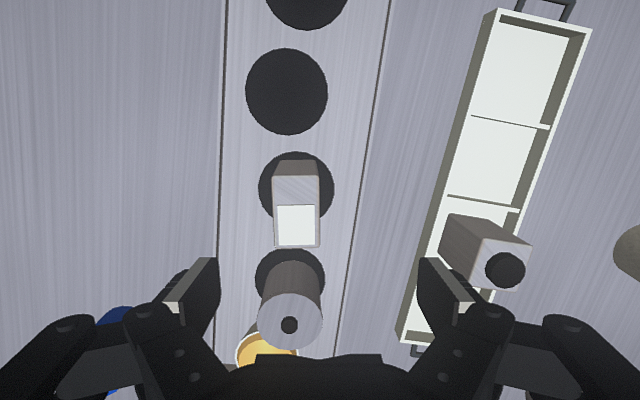

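Request:
apply_moves(
  targets=[
    [[20,-1,-14],0.4,85],
    [[25,0,-2],0,85],
    [[20,0,-2],0,85],
    [[20,0,-2],0,85],
    [[0,0,0],0,85],
  ],
)

```text
clock: 21.62
eef_pos: [481.7, -25.3, 85.0]
tool_rot: [-0.277, 1.516, -0.104]
force: [0.1, -1.2, 0.4]
width: 85.1
```

Run:
```python
from h import *
plan([475.7,-25.4,38],10)
```

```text
21.62 pos [481.7 -25.3  85. ] rot [-0.277  1.516 -0.104] F [ 0.1 -1.2  0.4] w 85.1 q [ 0.28  0.65 -0.42  2.15  0.68  0.42 -0.52]
 tool axes x [ 0.055 -0.006 -0.998] y [-0.172  0.985 -0.015] z [0.984 0.172 0.053] jaw 9.9
 delta tool [46.6  1.7 -8.4]
 turn about tool x -0.1
 delta after turn [46.6  1.7 -8.4]
```

Request:
apply_moves(
  targets=[
    [[14,1.5,-8],0,85],
    [[14,0,-1],0,85],
    [[12,0,-1],0,85],
    [[6,0,0],0,85],
    [[0,0,0],0,85],
  ],
)

```text
clock: 22.25
eef_pos: [481.0, -25.0, 40.4]
tool_rot: [-0.251, 1.505, -0.078]
force: [-0.5, 0.2, 0.0]
width: 85.2
```

Run:
```python
from h import *
plan([475.7,-25.4,38],10)
im,d=eyes.get_image('wrist'); cv2.imwrite('pics/w13.png',im)
```

```text
22.25 pos [481.  -25.   40.4] rot [-0.251  1.505 -0.078] F [-0.5  0.2  0. ] w 85.2 q [ 0.19  0.72 -0.29  2.18  0.81  0.28 -0.63]
 tool axes x [ 0.065 -0.005 -0.998] y [-0.172  0.985 -0.016] z [0.983 0.172 0.063] jaw 9.9
 delta tool [ 2.   0.5 -5.4]
 turn about tool x -0.1
 delta after turn [ 2.   0.5 -5.4]
```

View pics/w13.png

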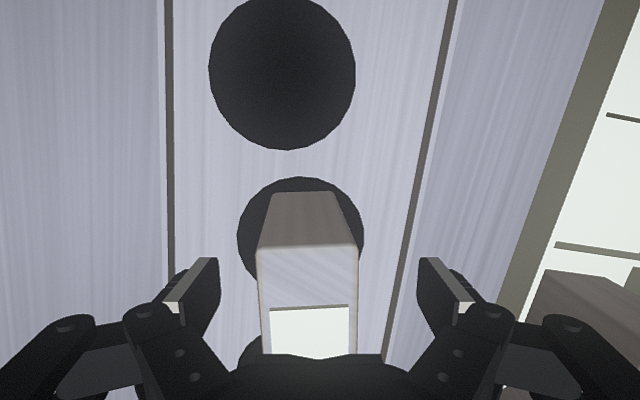

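Request:
apply_moves(
  targets=[
    [[2,0.5,-4],0,85],
    [[1,0,-1],0,85],
    [[0,0,0],0,60],
    [[0,0,0],0,26],
    [[0,0,0],0,26],
    [[0,0,0],0,26],
    [[0,0,0],0,26],
    [[0,0,0],0,26],
    [[0,0,0],0,26],
  ],
)

```text
clock: 23.42
eef_pos: [475.6, -25.6, 38.6]
tool_rot: [-0.265, 1.504, -0.092]
force: [-0.6, 0.2, 2.3]
width: 33.7
```

Run:
```python
from h import *
plan([646.7,31,190],0)
im,d=eyes.get_image('wrist'); cv2.imwrite('pics/w14.png',im)
```

```text
23.43 pos [475.6 -25.6  38.6] rot [-0.265  1.504 -0.092] F [-0.6  0.2  2.3] w 33.7 q [ 0.18  0.72 -0.29  2.19  0.85  0.26 -0.67]
 tool axes x [ 0.066 -0.006 -0.998] y [-0.171  0.985 -0.017] z [0.983 0.172 0.064] jaw 9.9
 delta tool [-140.1   23.8  187.7]
 turn about tool x 9.9
 delta after turn [-140.1   55.9  180.8]
```

View pics/w14.png

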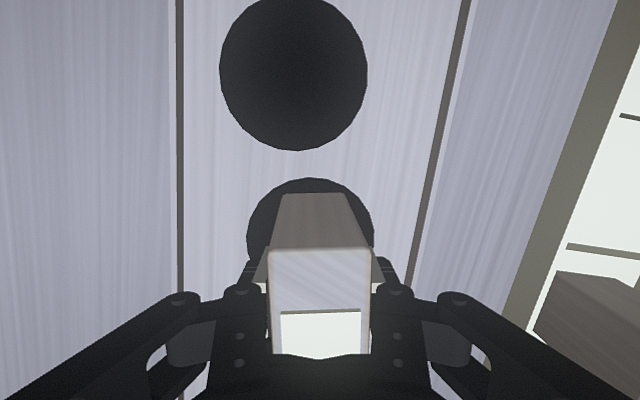

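Request:
apply_moves(
  targets=[
    [[-8,0,0],0,26],
    [[-15,0,1],0,26],
    [[-25,0,2],0,26],
    [[-30,0,2],0,26],
    [[-30,0,2],0,26],
    [[-30,0,2],0,26],
    [[0,5,10],3,26],
    [[0,10,25],4,26],
    [[0,10,40],3,26],
    [[0,0,0],0,26],
  ],
)

```text
clock: 24.72
eef_pos: [546.6, 7.7, 188.9]
tool_rot: [-0.099, 1.507, -0.107]
force: [-0.5, -0.1, -2.1]
width: 33.3
```

Run:
```python
from h import *
plan([646.7,31,190],0)
im,d=eyes.get_image('scene'); cv2.imwrite('pics/s15.png',im)
```

```text
24.73 pos [546.6   7.7 188.9] rot [-0.099  1.507 -0.107] F [-0.5 -0.1 -2.1] w 33.3 q [ 0.33  0.57 -0.6   1.9   0.48  0.75 -0.55]
 tool axes x [ 0.063 -0.007 -0.998] y [ 0.009  1.    -0.006] z [ 0.998 -0.008  0.063] jaw -0.5
 delta tool [ 5.  24.2 99.8]
 turn about tool x -0.5
 delta after turn [  5.   23.4 100. ]
```

View pics/s15.png

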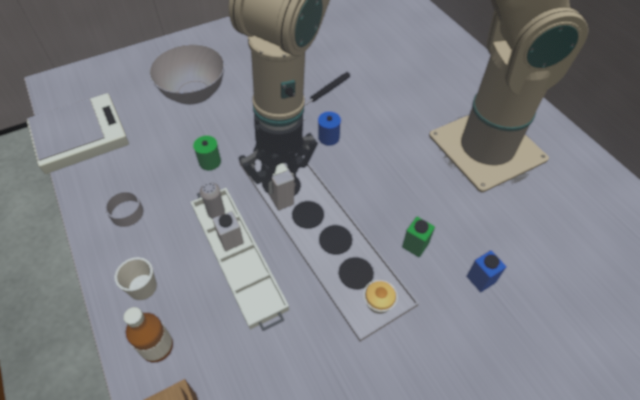

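Request:
apply_moves(
  targets=[
    [[0,12,40],0,26],
    [[3,12,50],0,26],
    [[3,0,50],0,26],
    [[3,0,50],0,26],
    [[0,0,0],0,26],
  ],
)

```text
clock: 25.4
eef_pos: [730.7, 25.5, 187.1]
tool_rot: [-0.253, 1.523, -0.259]
force: [0.1, -1.3, -2.2]
width: 33.2
```

Run:
```python
from h import *
plan([646.7,31,190],0)
```

```text
25.4 pos [730.7  25.5 187.1] rot [-0.253  1.523 -0.259] F [ 0.1 -1.3 -2.2] w 33.2 q [ 0.21  0.83 -0.57  1.34  0.49  1.07 -0.45]
 tool axes x [ 0.046 -0.012 -0.999] y [ 0.007  1.    -0.012] z [ 0.999 -0.007  0.046] jaw -0.4
 delta tool [ -6.9   4.9 -83.8]
 turn about tool x -0.4
 delta after turn [ -6.9   5.4 -83.8]
```

Reduced tilt a bit; now coming back in small slow steps to see whether it holds.

Request:
apply_moves(
  targets=[
    [[0,1,-9],-0.4,26],
    [[0,1,-9],0,26],
    [[0,1,-9],0,26],
    [[0,1,-9],0,26],
    [[0,1,-9],0,26],
    [[0,0,-9],0,26],
    [[0,0,-9],0,26],
    [[0,0,-9],0,26],
    [[0,0,-9],0,26],
    [[0,0,0],0,26],
  ],
)

```text
clock: 26.65
eef_pos: [638.1, 29.7, 184.0]
tool_rot: [-0.341, 1.527, -0.338]
force: [-0.0, 0.0, -2.5]
width: 33.4
```

Run:
```python
from h import *
plan([646.7,31,100],0)
```

```text
26.65 pos [638.1  29.7 184. ] rot [-0.341  1.527 -0.338] F [-0.   0.  -2.5] w 33.4 q [ 0.24  0.7  -0.58  1.63  0.49  0.92 -0.52]
 tool axes x [ 0.041 -0.014 -0.999] y [-0.003  1.    -0.015] z [0.999 0.003 0.041] jaw 0.2
 delta tool [84.3  2.5  5.2]
 turn about tool x 0.2
 delta after turn [84.3  2.6  5.2]
```

Request:
apply_moves(
  targets=[
    [[20,2.5,5],0,26],
    [[30,0,2],0,26],
    [[30,0,1],0,26],
    [[30,0,1],0,26],
    [[20,0,1],0,26],
    [[0,0,0],0,26],
  ],
)

```text
clock: 27.4
eef_pos: [656.2, 31.1, 44.4]
tool_rot: [-0.321, 1.528, -0.318]
force: [0.2, -0.4, 0.1]
width: 33.6
```

Run:
```python
from h import *
plan([646.7,31,34],0)
im,d=eyes.get_image('wrist'); cv2.imwrite('pics/w16.png',im)
```

```text
27.4 pos [656.2  31.1  44.4] rot [-0.321  1.528 -0.318] F [ 0.2 -0.4  0.1] w 33.6 q [ 0.18  0.9  -0.47  1.66  0.62  0.7  -0.62]
 tool axes x [ 0.041 -0.013 -0.999] y [-0.002  1.    -0.014] z [0.999 0.003 0.041] jaw 0.2
 delta tool [10.   0.1 -9.9]
 turn about tool x 0.2
 delta after turn [10.   0.1 -9.9]
```

View pics/w16.png

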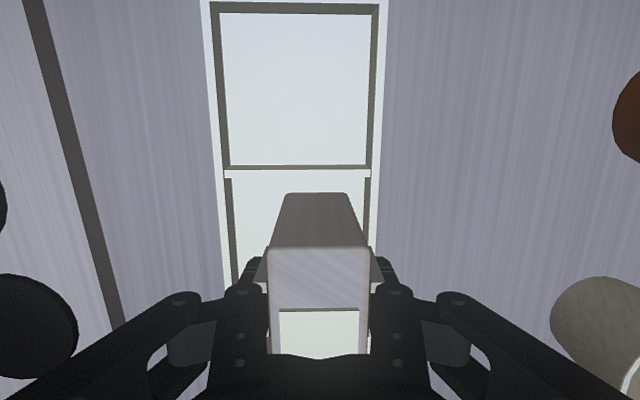

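Request:
apply_moves(
  targets=[
    [[1,0,-5],0,26],
    [[1,0,-4],0,26],
    [[3,0,0],0,26],
    [[3,0,0],0,26],
    [[0,0,0],0,26],
  ],
)

```text
clock: 28.08
eef_pos: [650.0, 31.6, 40.4]
tool_rot: [-0.251, 1.52, -0.249]
force: [-0.1, 0.2, -1.2]
width: 33.5
```

Run:
```python
from h import *
plan([646.7,31,34],0)
```

```text
28.07 pos [650.   31.6  40.4] rot [-0.251  1.52  -0.249] F [-0.1  0.2 -1.2] w 33.5 q [ 0.17  0.89 -0.46  1.69  0.63  0.67 -0.63]
 tool axes x [ 0.049 -0.012 -0.999] y [-0.002  1.    -0.013] z [0.999 0.002 0.049] jaw 0.1
 delta tool [ 6.3 -0.5 -3.6]
 turn about tool x 0.1
 delta after turn [ 6.3 -0.5 -3.6]
```

Request:
apply_moves(
  targets=[
    [[3,-0.5,-3],0,26],
    [[2,0,0],0,26],
    [[1.5,0,0],0,26],
    [[1.5,0,0],0,26],
  ],
)

```text
clock: 28.58
eef_pos: [647.5, 31.1, 34.3]
tool_rot: [-0.27, 1.52, -0.268]
force: [-5.2, -0.6, 14.5]
width: 33.1
```

Contact at the expected height; releasing.

Request:
apply_moves(
  targets=[
    [[0,0,0],0,34],
    [[0,0,0],0,45],
    [[0,0,0],0,85],
    [[0,0,0],0,85],
    [[0,0,0],0,85],
  ],
)

```text
clock: 29.2
eef_pos: [648.2, 31.3, 34.5]
tool_rot: [-0.256, 1.518, -0.254]
force: [-0.3, 0.2, -0.1]
width: 84.8
```

Run:
```python
from h import *
plan([485.3,-123.9,190],0)
im,d=eyes.get_image('wrist'); cv2.imwrite('pics/w17.png',im)
```

```text
29.2 pos [648.2  31.3  34.5] rot [-0.256  1.518 -0.254] F [-0.3  0.2 -0.1] w 84.8 q [ 0.17  0.9  -0.45  1.7   0.64  0.65 -0.64]
 tool axes x [ 0.051 -0.013 -0.999] y [-0.002  1.    -0.013] z [0.999 0.002 0.051] jaw 0.1
 delta tool [-161.5 -157.  -155.2]
 turn about tool x 0.1
 delta after turn [-161.5 -157.3 -154.8]
```

View pics/w17.png

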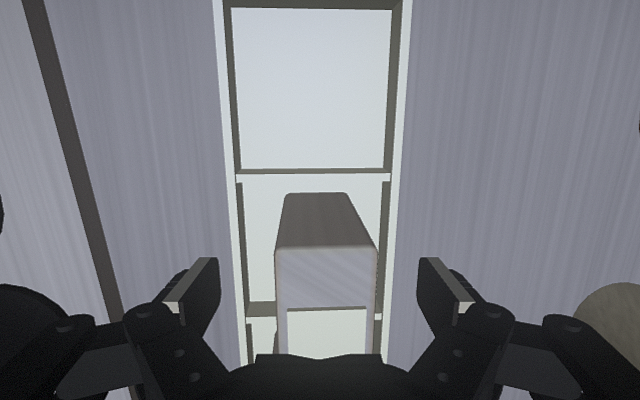

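Request:
apply_moves(
  targets=[
    [[-20,0,1],0,85],
    [[-50,0,2],0,85],
    [[-60,0,2],0,85],
    [[-60,0,2],0,85],
    [[3,0,60],0,85],
    [[3,0,60],0,85],
    [[0,0,0],0,85],
  ],
)

```text
clock: 30.12
eef_pos: [769.0, 35.4, 242.5]
tool_rot: [-0.176, 1.51, -0.172]
force: [-0.9, -0.4, -0.4]
width: 85.1
```

Run:
```python
from h import *
plan([620,31,220],0)
```

```text
30.12 pos [769.   35.4 242.5] rot [-0.176  1.51  -0.172] F [-0.9 -0.4 -0.4] w 85.1 q [ 0.17  0.83 -0.59  1.16  0.48  1.22 -0.39]
 tool axes x [ 0.06  -0.01  -0.998] y [-0.003  1.    -0.011] z [0.998 0.004 0.06 ] jaw 0.2
 delta tool [  13.6   -3.7 -150.1]
 turn about tool x 0.2
 delta after turn [  13.6   -4.2 -150. ]
```

Request:
apply_moves(
  targets=[
    [[1,-10,-12],0,85],
    [[1,-10,-12],0,85],
    [[1,-10,-12],0,85],
    [[1,-10,-12],0,85],
    [[1,-10,-12],0,85],
    [[1,-10,-12],0,85],
    [[1,-10,-12],0,85],
    [[1,-10,-12],0,85],
    [[1,-10,-12],0,85],
    [[0,0,0],0,85],
  ],
)

```text
clock: 31.38
eef_pos: [647.7, -54.3, 238.6]
tool_rot: [-0.175, 1.512, -0.163]
force: [0.4, -0.1, -0.2]
width: 85.0
```

Run:
```python
from h import *
plan([620,-60,220],0)
```

```text
31.38 pos [647.7 -54.3 238.6] rot [-0.175  1.512 -0.163] F [ 0.4 -0.1 -0.2] w 85.0 q [ 0.4   0.66 -0.63  1.56  0.46  1.01 -0.34]
 tool axes x [ 0.058 -0.01  -0.998] y [-0.011  1.    -0.01 ] z [0.998 0.012 0.058] jaw 0.7
 delta tool [ 17.   -5.2 -28.8]
 turn about tool x 0.7
 delta after turn [ 17.   -5.5 -28.8]
```

Request:
apply_moves(
  targets=[
    [[20,0,50],0,85],
    [[20,0,55],0,85],
    [[0,0,0],0,85],
    [[-5,-7,-15],0,85],
    [[-5,-7,-15],0,85],
    [[-5,-7,-15],0,85],
    [[-5,-7,-15],0,85],
    [[-5,-7,-15],0,85],
    [[-5,-7,-15],0,85],
    [[0,0,0],0,85],
  ],
)

```text
clock: 32.62
eef_pos: [657.9, -88.0, 238.4]
tool_rot: [-0.119, 1.51, -0.097]
force: [0.2, -0.7, -0.2]
width: 84.9
```

Run:
```python
from h import *
plan([620,-60,220],0)
```

```text
32.62 pos [657.9 -88.  238.4] rot [-0.119  1.51  -0.097] F [ 0.2 -0.7 -0.2] w 84.9 q [ 0.45  0.68 -0.63  1.52  0.46  1.03 -0.27]
 tool axes x [ 0.06  -0.006 -0.998] y [-0.021  1.    -0.007] z [0.998 0.022 0.06 ] jaw 1.2
 delta tool [ 15.9  28.9 -38.3]
 turn about tool x 1.2
 delta after turn [ 15.9  28.1 -39. ]
```

Request:
apply_moves(
  targets=[
    [[1,-4,-14],0,85],
    [[1,-4,-14],0,85],
    [[1,-4,-14],0,85],
    [[1,-4,-14],0,85],
    [[1,-4,-14],0,85],
    [[1,-4,-14],0,85],
    [[1,-4,-14],0,85],
    [[1,-3,-14],0,85],
    [[1,-2,-14],0,85],
    [[0,-2,-14],0,85],
  ],
)

```text
clock: 33.88
eef_pos: [517.9, -118.8, 224.3]
tool_rot: [-0.053, 1.501, -0.022]
force: [0.4, -0.7, -0.0]
width: 85.0
```

Run:
```python
from h import *
plan([485,-124,220],0)
```

```text
33.88 pos [ 517.9 -118.8  224.3] rot [-0.053  1.501 -0.022] F [ 0.4 -0.7 -0. ] w 85.0 q [ 0.64  0.51 -0.68  1.91  0.44  0.8  -0.23]
 tool axes x [ 0.07  -0.002 -0.998] y [-0.031  1.    -0.004] z [0.997 0.031 0.07 ] jaw 1.8
 delta tool [  2.   -4.2 -33.3]
 turn about tool x 1.8
 delta after turn [  2.   -5.2 -33.2]
```

Request:
apply_moves(
  targets=[
    [[4,0,50],1,85],
    [[4,0,50],0.8,85],
    [[4,0,40],0,85],
  ],
)

```text
clock: 34.25
eef_pos: [654.1, -118.9, 220.6]
tool_rot: [-0.075, 1.508, -0.077]
force: [0.4, 0.1, -0.1]
width: 85.3
```

Run:
```python
from h import *
plan([485,-124,220],0)
```

```text
34.25 pos [ 654.1 -118.9  220.6] rot [-0.075  1.508 -0.077] F [ 0.4  0.1 -0.1] w 85.3 q [ 0.5   0.7  -0.62  1.54  0.47  0.99 -0.25]
 tool axes x [ 0.062 -0.005 -0.998] y [ 0.003  1.    -0.005] z [ 0.998 -0.003  0.062] jaw -0.1
 delta tool [  -9.9   -5.5 -168.8]
 turn about tool x -0.1
 delta after turn [  -9.9   -5.1 -168.8]
```

Request:
apply_moves(
  targets=[
    [[30,0,-1],0,85],
    [[30,0,-1],0,85],
    [[0,0,0],0,85],
  ],
)

```text
clock: 34.62
eef_pos: [658.3, -118.6, 158.8]
tool_rot: [-0.041, 1.505, -0.044]
force: [0.7, 0.0, -0.0]
width: 84.4
```

Run:
```python
from h import *
plan([485,-124,220],0)
```

```text
34.62 pos [ 658.3 -118.6  158.8] rot [-0.041  1.505 -0.044] F [ 0.7  0.  -0. ] w 84.4 q [ 0.47  0.76 -0.58  1.59  0.52  0.88 -0.3 ]
 tool axes x [ 0.065 -0.003 -0.998] y [ 0.003  1.    -0.003] z [ 0.998 -0.002  0.065] jaw -0.1
 delta tool [ -72.4   -6.  -168.9]
 turn about tool x -0.1
 delta after turn [ -72.4   -5.6 -168.9]
```

Request:
apply_moves(
  targets=[
    [[-7,0,0],0,85],
    [[-7,0,0],0,85],
    [[-7,0,0],0,85],
    [[-7,0,0],0,85],
    [[-7,0,0],0,85],
    [[-7,0,0],0,85],
    [[-7,0,0],0,85],
    [[-7,0,0],0,85],
    [[-7,0,0],0,85],
  ],
)

```text
clock: 35.75
eef_pos: [655.2, -118.6, 231.2]
tool_rot: [-0.051, 1.498, -0.054]
force: [0.4, -1.1, -0.9]
width: 85.0
```

Run:
```python
from h import *
plan([485,-124,220],0)
```

```text
35.75 pos [ 655.2 -118.6  231.2] rot [-0.051  1.498 -0.054] F [ 0.4 -1.1 -0.9] w 85.0 q [ 0.5   0.68 -0.63  1.53  0.46  1.   -0.25]
 tool axes x [ 0.072 -0.004 -0.997] y [ 0.003  1.    -0.004] z [ 0.997 -0.003  0.072] jaw -0.2
 delta tool [  -1.1   -5.9 -170.5]
 turn about tool x -0.2
 delta after turn [  -1.1   -5.4 -170.6]
```

Request:
apply_moves(
  targets=[
    [[0,50,-10],0,85],
    [[0,60,-10],0,85],
    [[0,60,-10],0,85],
    [[0,60,-10],0,85],
  ],
)

```text
clock: 36.25
eef_pos: [618.5, 109.2, 227.8]
tool_rot: [-0.088, 1.495, -0.105]
force: [1.0, 0.0, 0.1]
width: 85.1
```

Run:
```python
from h import *
plan([485,-124,220],0)
```

```text
36.25 pos [618.5 109.2 227.8] rot [-0.088  1.495 -0.105] F [1.  0.  0.1] w 85.1 q [ 0.14  0.63 -0.61  1.65  0.47  0.94 -0.66]
 tool axes x [ 0.075 -0.008 -0.997] y [ 0.018  1.    -0.007] z [ 0.997 -0.017  0.075] jaw -1.0
 delta tool [  -0.4 -235.4 -129.7]
 turn about tool x -1.0
 delta after turn [  -0.4 -233.2 -133.7]
```

Request:
apply_moves(
  targets=[
    [[0,-25,0],0,85],
    [[0,-25,0],0,85],
    [[0,-25,0],0,85],
    [[0,-25,0],0,85],
    [[0,-25,0],0,85],
    [[0,-25,0],0,85],
    [[0,-25,0],0,85],
    [[0,-25,0],0,85],
  ],
)

```text
clock: 37.25
eef_pos: [616.5, -80.6, 231.1]
tool_rot: [0.002, 1.494, 0.008]
force: [0.2, -0.9, -0.2]
width: 85.1
```

Run:
```python
from h import *
plan([485,-124,220],0)
```

```text
37.25 pos [616.5 -80.6 231.1] rot [0.002 1.494 0.008] F [ 0.2 -0.9 -0.2] w 85.1 q [ 0.48  0.62 -0.64  1.67  0.45  0.93 -0.31]
 tool axes x [ 0.077  0.001 -0.997] y [-0.006  1.     0.   ] z [0.997 0.006 0.077] jaw 0.3
 delta tool [   1.   -42.7 -132.2]
 turn about tool x 0.3
 delta after turn [   1.   -43.4 -131.9]
```

Request:
apply_moves(
  targets=[
    [[0,-15,-45],0,85],
    [[0,-15,-45],0,85],
    [[5,-12,-35],0,85],
    [[15,0,-5],0,85],
    [[0,0,0],0,85],
  ],
)

```text
clock: 37.88
eef_pos: [484.8, -127.9, 201.0]
tool_rot: [-0.019, 1.493, -0.02]
force: [0.0, -0.3, -0.7]
width: 84.9
```

Run:
```python
from h import *
plan([485.3,-123.9,110],0)
im,d=eyes.get_image('wrist'); cv2.imwrite('pics/w18.png',im)
```

```text
37.88 pos [ 484.8 -127.9  201. ] rot [-0.019  1.493 -0.02 ] F [ 0.  -0.3 -0.7] w 84.9 q [ 0.67  0.49 -0.65  2.01  0.46  0.7  -0.26]
 tool axes x [ 0.077 -0.002 -0.997] y [ 0.     1.    -0.001] z [ 0.997 -0.     0.077] jaw -0.0
 delta tool [90.8  4.1 -6.5]
 turn about tool x -0.0
 delta after turn [90.8  4.1 -6.5]
```

View pics/w18.png

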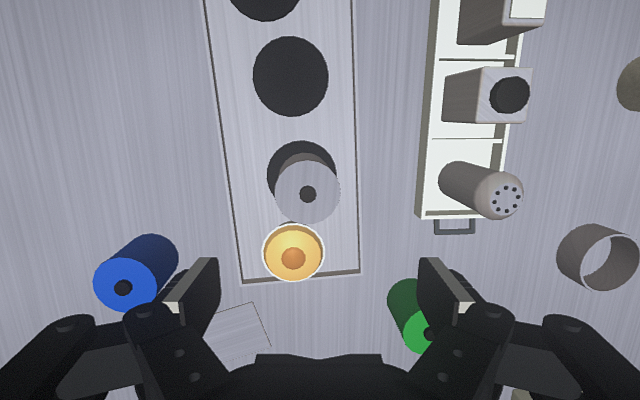

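Request:
apply_moves(
  targets=[
    [[30,4,-4],0,85],
    [[40,0,-3],0,85],
    [[30,0,-2],0,85],
    [[0,0,0],0,85],
  ],
)

```text
clock: 38.42
eef_pos: [491.7, -123.3, 102.2]
tool_rot: [-0.034, 1.482, -0.032]
force: [0.1, -0.4, -0.6]
width: 84.7
```

Run:
```python
from h import *
plan([487.5,-123.9,27],0)
im,d=eyes.get_image('wrist'); cv2.imwrite('pics/w19.png',im)
```

```text
38.42 pos [ 491.7 -123.3  102.2] rot [-0.034  1.482 -0.032] F [ 0.1 -0.4 -0.6] w 84.7 q [ 0.52  0.64 -0.48  2.1   0.65  0.45 -0.44]
 tool axes x [ 0.089 -0.003 -0.996] y [-0.001  1.    -0.003] z [0.996 0.001 0.089] jaw 0.1
 delta tool [ 74.5  -0.3 -10.9]
 turn about tool x 0.1
 delta after turn [ 74.5  -0.4 -10.9]
```

View pics/w19.png

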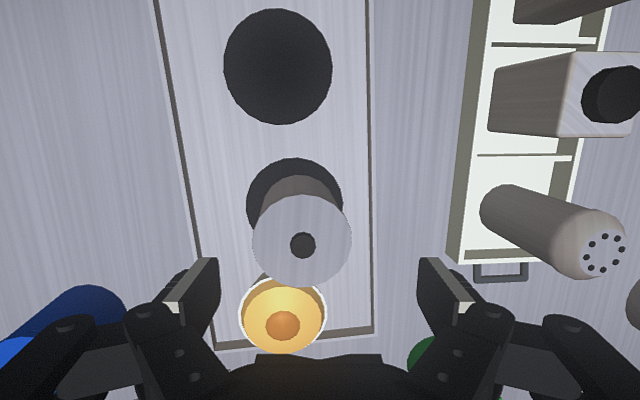

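Request:
apply_moves(
  targets=[
    [[15,0,-8],0,85],
    [[18,0,-4],0,85],
    [[18,0,-3],0,85],
    [[10,0,-1],0,85],
    [[0,0,0],0,85],
  ],
)

```text
clock: 39.1
eef_pos: [491.7, -124.1, 47.5]
tool_rot: [-0.055, 1.462, -0.054]
force: [0.2, 0.1, -0.6]
width: 84.8
```

Run:
```python
from h import *
plan([487.8,-123.9,27],0)
```

```text
39.1 pos [ 491.7 -124.1   47.5] rot [-0.055  1.462 -0.054] F [ 0.2  0.1 -0.6] w 84.8 q [ 0.42  0.72 -0.32  2.15  0.8   0.27 -0.59]
 tool axes x [ 0.108 -0.006 -0.994] y [-0.001  1.    -0.006] z [0.994 0.002 0.108] jaw 0.1
 delta tool [19.9  0.3 -6.1]
 turn about tool x 0.1
 delta after turn [19.9  0.3 -6.1]
```

Request:
apply_moves(
  targets=[
    [[7,0,-4],0,85],
    [[6,0,-2],0,85],
    [[4,0,-1],0,85],
    [[0,0,0],0,85],
  ],
)

```text
clock: 39.6
eef_pos: [491.0, -125.0, 33.7]
tool_rot: [-0.066, 1.453, -0.066]
force: [-0.4, -0.3, -0.7]
width: 84.8
```

Run:
```python
from h import *
plan([488.0,-123.9,28],0)
im,d=eyes.get_image('wrist'); cv2.imwrite('pics/w20.png',im)
```

```text
39.6 pos [ 491.  -125.    33.7] rot [-0.066  1.453 -0.066] F [-0.4 -0.3 -0.7] w 84.8 q [ 0.42  0.75 -0.32  2.16  0.98  0.24 -0.75]
 tool axes x [ 0.117 -0.008 -0.993] y [-0.     1.    -0.008] z [0.993 0.001 0.117] jaw 0.1
 delta tool [ 5.3  1.1 -3.6]
 turn about tool x 0.1
 delta after turn [ 5.3  1.1 -3.6]
```

View pics/w20.png

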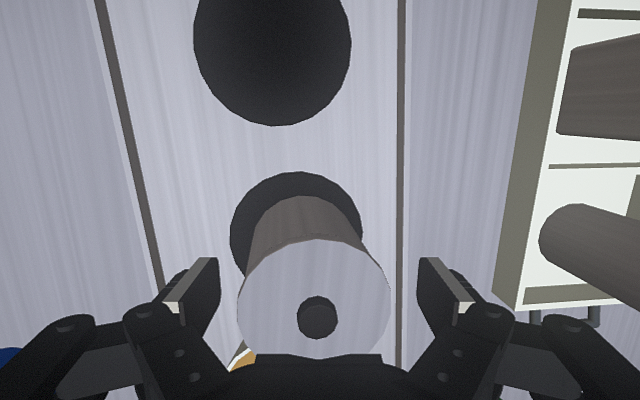

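Request:
apply_moves(
  targets=[
    [[4,1,-2.5],0,85],
    [[3,0,-1],0,85],
    [[0,0,0],0,85],
  ],
)

```text
clock: 40.02
eef_pos: [490.5, -124.5, 28.4]
tool_rot: [-0.074, 1.448, -0.074]
force: [0.1, -0.6, 0.7]
width: 84.9
```

Run:
```python
from h import *
plan([488.0,-123.9,28],0)
print(status.read_state()['qpos'])
```

```text
40.02 pos [ 490.5 -124.5   28.4] rot [-0.074  1.448 -0.074] F [ 0.1 -0.6  0.7] w 84.9 q [ 0.43  0.76 -0.33  2.17  1.08  0.24 -0.86]
 tool axes x [ 0.122 -0.009 -0.993] y [ 0.     1.    -0.009] z [0.993 0.001 0.122] jaw 0.0
 delta tool [ 0.1  0.6 -2.5]
 turn about tool x 0.0
 delta after turn [ 0.1  0.6 -2.5]
[ 0.43028374  0.76145036 -0.33344483  2.16822112  1.0795624   0.24158564
 -0.85513416]
```

Request:
apply_moves(
  targets=[
    [[0,0.5,-1.5],0,70],
    [[0,0,0],0,62],
    [[0,0,0],0,58],
    [[0,0,0],0,58],
  ],
)

```text
clock: 40.52
eef_pos: [489.1, -124.2, 29.4]
tool_rot: [-0.082, 1.447, -0.081]
force: [-1.0, 0.7, 1.5]
width: 58.2
```

Request:
apply_moves(
  targets=[
    [[0,0,0],0,55],
    [[0,0,0],0,50],
    [[0,0,0],0,46],
    [[0,0,0],0,46],
  ],
)

```text
clock: 41.02
eef_pos: [488.8, -124.1, 30.2]
tool_rot: [-0.088, 1.447, -0.088]
force: [-0.6, -0.3, 2.4]
width: 55.4
```

Run:
```python
from h import *
plan([646.7,109,150],0)
im,d=eyes.get_image('wrist'); cv2.imwrite('pics/w21.png',im)
im,d=eyes.get_image('scene'); cv2.imwrite('pics/s21.png',cv2.resize(im[100:300,150:450],None,fx=2.5,fy=2.5))
```

```text
41.02 pos [ 488.8 -124.1   30.2] rot [-0.088  1.447 -0.088] F [-0.6 -0.3  2.4] w 55.4 q [ 0.43  0.76 -0.34  2.17  1.09  0.24 -0.87]
 tool axes x [ 0.123 -0.011 -0.992] y [ 0.     1.    -0.011] z [0.992 0.001 0.123] jaw 0.1
 delta tool [-102.   231.9  171.7]
 turn about tool x 0.1
 delta after turn [-102.   232.   171.4]
```

View pics/w21.png

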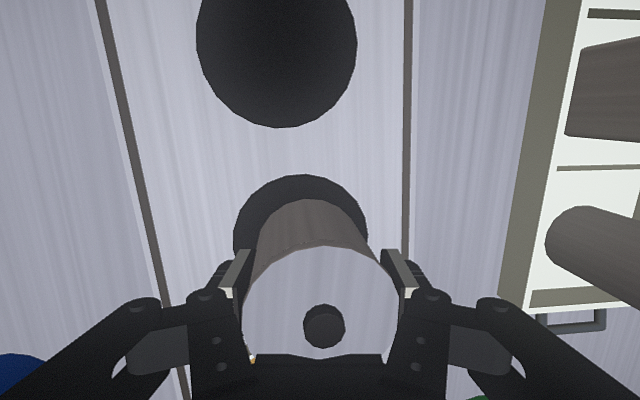

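View pics/s21.png

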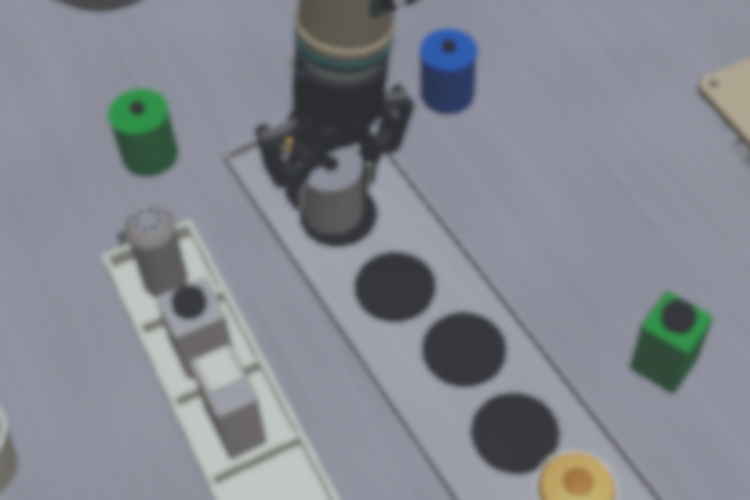

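Request:
apply_moves(
  targets=[
    [[-6,0,0],0,46],
    [[-12,0,1],0,46],
    [[-20,0,2],0,46],
    [[-25,0,3],0,46],
    [[0,0,0],0,46],
  ],
)

```text
clock: 41.75
eef_pos: [486.0, -123.4, 94.5]
tool_rot: [-0.08, 1.45, -0.08]
force: [0.1, 0.1, -2.7]
width: 55.5
```

Run:
```python
from h import *
plan([646.7,109,150],0)
im,d=eyes.get_image('scene'); cv2.imwrite('pics/s22.png',cv2.resize(im[60:260,200:440],None,fx=3,fy=3))
im,d=eyes.get_image('wrist'); cv2.imwrite('pics/w22.png',im)
```

```text
41.75 pos [ 486.  -123.4   94.5] rot [-0.08  1.45 -0.08] F [ 0.1  0.1 -2.7] w 55.5 q [ 0.59  0.66 -0.58  2.15  0.89  0.44 -0.67]
 tool axes x [ 0.12  -0.01  -0.993] y [ 0.    1.   -0.01] z [0.993 0.001 0.12 ] jaw 0.1
 delta tool [-38.  231.9 166.4]
 turn about tool x 0.1
 delta after turn [-38.  232.  166.2]
```

View pics/s22.png

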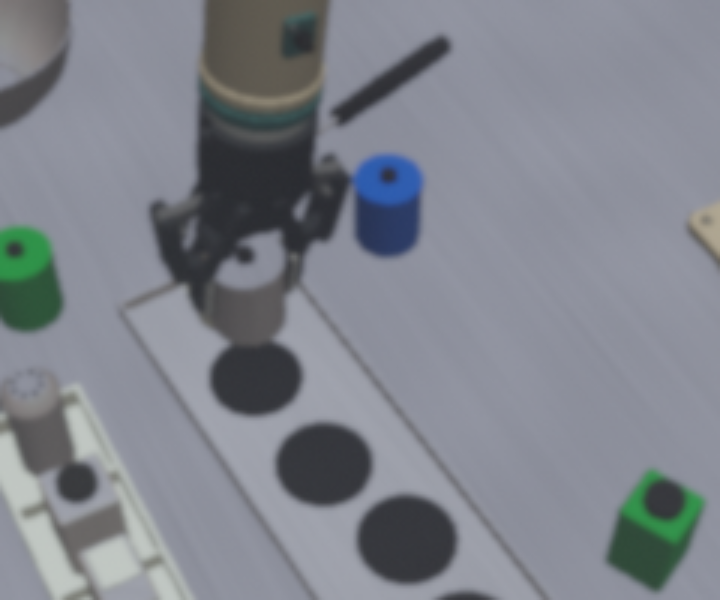

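View pics/w22.png

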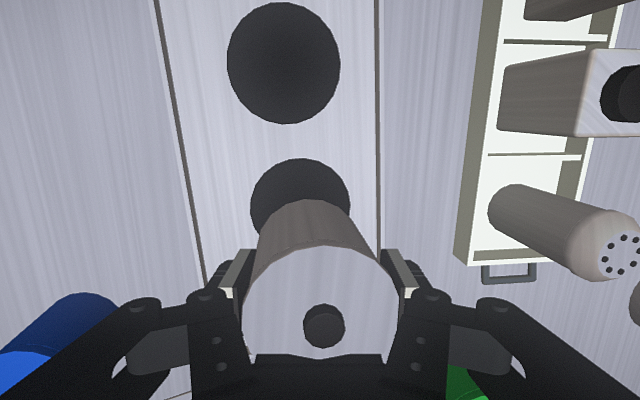

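Request:
apply_moves(
  targets=[
    [[-25,0,4],0,46],
    [[-30,0,5],0,46],
    [[-30,10,8],0,46],
    [[0,20,14],0,46],
    [[2,24,18],0,46],
    [[2,24,18],0,46],
    [[2,24,18],0,46],
    [[2,24,18],0,46],
    [[2,24,18],0,46],
    [[0,0,0],0,46],
  ],
)

```text
clock: 43.1
eef_pos: [592.2, 29.2, 166.0]
tool_rot: [-0.132, 1.477, -0.133]
force: [-0.8, 0.1, -2.3]
width: 55.4
```

Run:
```python
from h import *
plan([646.7,109,180],0)
im,d=eyes.get_image('scene'); cv2.imwrite('pics/s23.png',cv2.resize(im[60:320,150:440],None,fx=2.3,fy=2.3))
```

```text
43.1 pos [592.2  29.2 166. ] rot [-0.132  1.477 -0.133] F [-0.8  0.1 -2.3] w 55.4 q [ 0.34  0.68 -0.72  1.83  0.67  0.79 -0.72]
 tool axes x [ 0.093 -0.013 -0.996] y [ 0.003  1.    -0.012] z [ 0.996 -0.001  0.093] jaw -0.1
 delta tool [-9.8 79.7 55.5]
 turn about tool x -0.1
 delta after turn [-9.8 79.6 55.6]
```

View pics/s23.png

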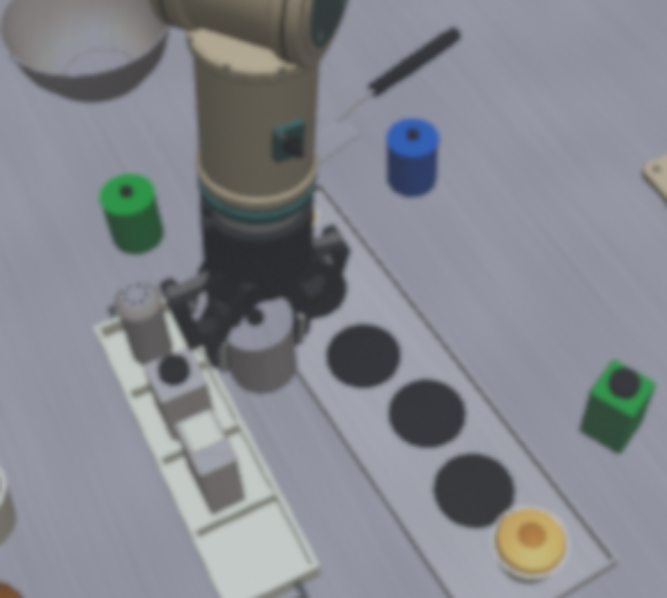

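Request:
apply_moves(
  targets=[
    [[0,14,12],0,46],
    [[0,18,16],0,46],
    [[0,18,16],0,46],
    [[0,18,16],0,46],
    [[0,10,16],0,46],
    [[0,0,16],0,46],
    [[0,0,16],0,46],
    [[0,0,16],0,46],
    [[0,0,0],0,46],
  ],
)

```text
clock: 44.28
eef_pos: [718.3, 104.1, 169.4]
tool_rot: [-0.222, 1.484, -0.232]
force: [-0.1, 1.2, -2.2]
width: 55.5
```

```bash
cat >> h.py <<'E'
def lid(n='scene'):
    s=status.read_state(); R=Rt(s); im,d=eyes.get_image(n); p=eyes.camera_params(n); w=cloud(d,p)
    c=s['eef_pos']-R[:,0]*32
    m=(np.linalg.norm(w[...,:2]-c[:2],axis=-1)<26)&(abs(w[...,2]-c[2]-5)<22)&(im.max(-1)>100)
    P=w[m]
    for _ in range(6):
        q=P-P.mean(0); nrm=np.linalg.svd(q,full_matrices=False)[2][2]; nrm*=np.sign(nrm[2]); r=q@nrm; P=P[abs(r)<max(1.5,1.5*np.std(r))] 
    print(' lid pts',m.sum(),len(P),'normal',nrm.round(3),'center',P.mean(0).round(1)); return im,m
E
python3 - <<'E'
from h import *
plan([646.7,109,180],0)
im,m=lid(); im[m]=(0,0,255); cv2.imwrite('pics/s24.png',cv2.resize(im[100:340,150:440],None,fx=2.4,fy=2.4))
E
```

```text
44.27 pos [718.3 104.1 169.4] rot [-0.222  1.484 -0.232] F [-0.1  1.2 -2.2] w 55.5 q [ 0.16  0.85 -0.7   1.42  0.65  1.03 -0.69]
 tool axes x [ 0.084 -0.02  -0.996] y [ 0.011  1.    -0.019] z [ 0.996 -0.009  0.084] jaw -0.5
 delta tool [-16.6   4.  -70.4]
 turn about tool x -0.5
 delta after turn [-16.6   4.6 -70.4]
 lid pts 440 354 normal [0.015 0.005 1.   ] center [714.9 114.5 212.7]
```

View pics/s24.png

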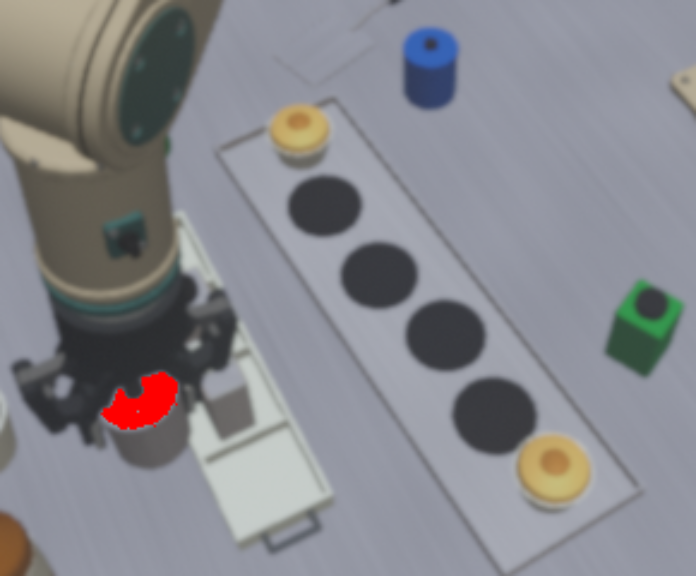

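Request:
apply_moves(
  targets=[
    [[0,4,-16],-0.5,46],
    [[0,0,-20],0,46],
    [[0,0,-20],0,46],
    [[0,0,-12],0,46],
    [[15,0,0],0,46],
    [[25,0,-2],0,46],
    [[25,0,-2],0,46],
    [[0,0,0],0,46],
  ],
)

```text
clock: 45.32
eef_pos: [644.2, 105.5, 92.9]
tool_rot: [-0.286, 1.49, -0.287]
force: [0.7, 0.1, -2.1]
width: 55.7
```

Run:
```python
from h import *
plan([648.8,108.3,25],0)
lid()
```

```text
45.33 pos [644.2 105.5  92.9] rot [-0.286  1.49  -0.287] F [ 0.7  0.1 -2.1] w 55.7 q [ 0.14  0.85 -0.63  1.69  0.75  0.79 -0.85]
 tool axes x [ 0.077 -0.023 -0.997] y [ 0.001  1.    -0.023] z [0.997 0.    0.077] jaw 0.0
 delta tool [67.9  4.3 -0.6]
 turn about tool x 0.0
 delta after turn [67.9  4.3 -0.6]
 lid pts 331 246 normal [ 0.026 -0.01   1.   ] center [640.3 117.2 136.1]
```

Request:
apply_moves(
  targets=[
    [[10,4,0],0,46],
    [[15,0,-0.5],0,46],
    [[15,0,-0.5],0,46],
    [[10,0,0],0,46],
    [[5,0,0],0,46],
    [[0,0,0],0,46],
  ],
)

```text
clock: 46.12
eef_pos: [650.4, 109.9, 36.9]
tool_rot: [-0.244, 1.486, -0.245]
force: [0.3, -0.5, -2.2]
width: 55.3
```

Run:
```python
from h import *
plan([648.8,108.3,25],0)
im,d=eyes.get_image('wrist'); cv2.imwrite('pics/w25.png',im)
im,d=eyes.get_image('scene'); cv2.imwrite('pics/s25.png',cv2.resize(im[140:340,150:390],None,fx=3,fy=3))
```

```text
46.12 pos [650.4 109.9  36.9] rot [-0.244  1.486 -0.245] F [ 0.3 -0.5 -2.2] w 55.3 q [ 0.1   0.92 -0.58  1.69  0.81  0.7  -0.91]
 tool axes x [ 0.083 -0.021 -0.996] y [ 0.002  1.    -0.021] z [ 0.997 -0.     0.083] jaw -0.0
 delta tool [11.8 -1.4 -2.6]
 turn about tool x -0.0
 delta after turn [11.8 -1.4 -2.6]
```

View pics/w25.png

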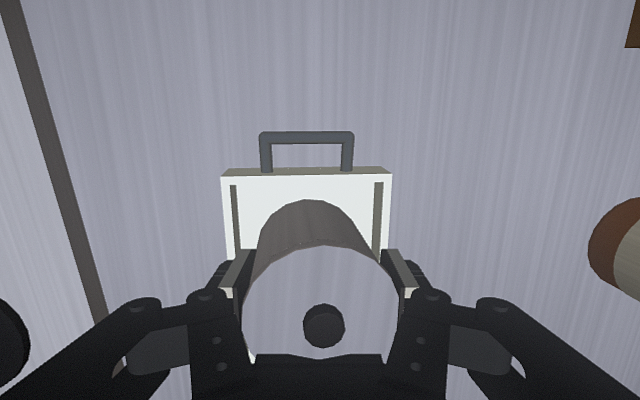

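View pics/s25.png

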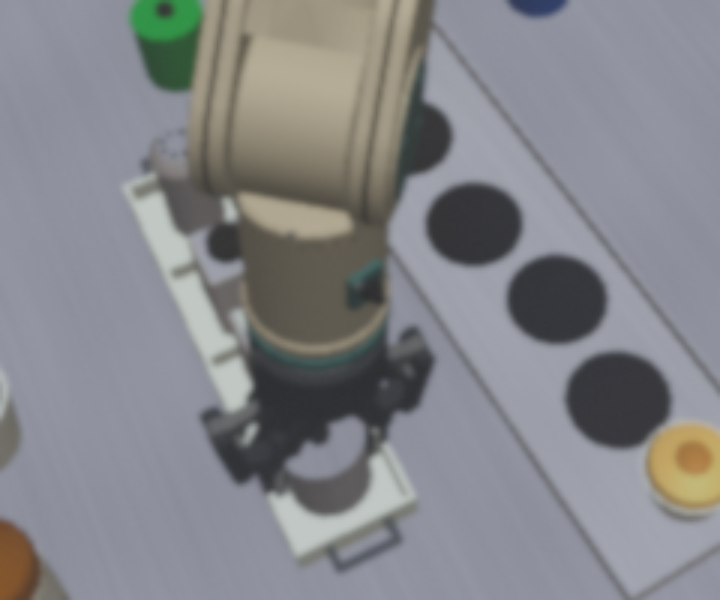

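Canister is inside the leftmost pocket's walls; lowering the last ~12 mm.

Request:
apply_moves(
  targets=[
    [[4,-1,-2],0,46],
    [[4,0,-0.5],0,46],
    [[2,0,0],0,46],
    [[1.5,0,0],0,46],
  ],
)

```text
clock: 46.72
eef_pos: [649.9, 108.8, 26.4]
tool_rot: [-0.229, 1.483, -0.23]
force: [-1.0, -0.7, -3.0]
width: 55.7
```

Request:
apply_moves(
  targets=[
    [[1.5,0,-1],0,46],
    [[1.5,0,0],0,46],
  ],
)

```text
clock: 46.98
eef_pos: [649.6, 108.5, 25.0]
tool_rot: [-0.239, 1.481, -0.241]
force: [-6.8, -2.2, 14.8]
width: 55.3
```

Contact at 25 mm as predicted; releasing.

Request:
apply_moves(
  targets=[
    [[0,0,0],0,56],
    [[0,0,0],0,60],
    [[0,0,0],0,70],
    [[0,0,0],0,85],
    [[0,0,0],0,85],
  ],
)

```text
clock: 47.6
eef_pos: [650.5, 109.2, 25.9]
tool_rot: [-0.223, 1.479, -0.224]
force: [-0.2, -0.1, 0.7]
width: 85.0
```

Run:
```python
from h import *
plan([640,108,220],0)
im,d=eyes.get_image('wrist'); cv2.imwrite('pics/w26.png',im)
```

```text
47.6 pos [650.5 109.2  25.9] rot [-0.223  1.479 -0.224] F [-0.2 -0.1  0.7] w 85.0 q [ 0.1   0.93 -0.56  1.7   0.83  0.68 -0.93]
 tool axes x [ 0.089 -0.02  -0.996] y [ 0.002  1.    -0.02 ] z [ 0.996 -0.001  0.089] jaw -0.0
 delta tool [-194.2   -5.1    6.8]
 turn about tool x -0.0
 delta after turn [-194.2   -5.1    6.8]
```

View pics/w26.png

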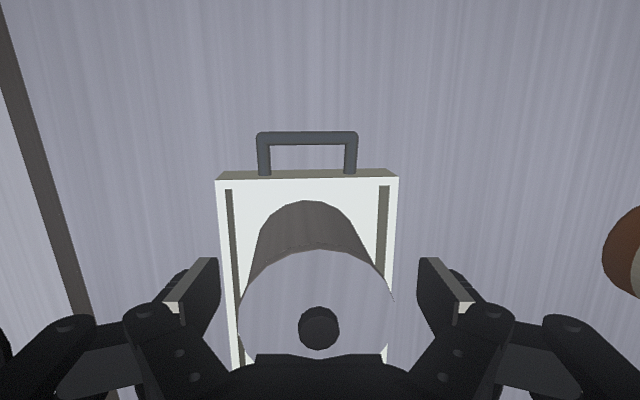

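Request:
apply_moves(
  targets=[
    [[-15,0,1],0,85],
    [[-25,0,2],0,85],
    [[-30,0,3],0,85],
    [[-40,0,3],0,85],
    [[-50,0,4],0,85],
    [[-40,30,0],0,85],
    [[0,60,-30],0,85],
    [[0,60,-30],0,85],
    [[0,60,-30],0,85],
    [[0,0,0],0,85],
  ],
)

```text
clock: 48.9
eef_pos: [559.3, 322.2, 231.3]
tool_rot: [-0.128, 1.472, -0.131]
force: [-0.3, -1.0, 0.6]
width: 85.0
```

Run:
```python
from h import *
st()
for n in ["top","scene"]:
    im,d=eyes.get_image(n); p=eyes.camera_params(n); w=cloud(d,p)
    r=(80,230,190,440) if n=="top" else (130,340,150,430)
    cv2.imwrite(f'pics/{n}f.png',cv2.resize(im[r[0]:r[1],r[2]:r[3]],None,fx=2.8,fy=2.8))
    for nm,y,zb in(('dredger',-125,78),('square',-47,62),('slim',31,68),('canister',109,58)):
        m=(abs(w[...,0]-647)<40)&(abs(w[...,1]-y)<38)&(w[...,2]>zb)&(w[...,2]<105); q=w[m]
        if len(q)>10:
            c,s,a=cv2.minAreaRect(q[:,:2].astype(np.float32)); print(n,nm,len(q),np.round(c,1),np.round(s,1),round(a,1),'ztop',np.percentile(q[:,2],[50,95]).round(1))
```

```text
48.9 pos [559.3 322.2 231.3] rot [-0.128  1.472 -0.131] F [-0.3 -1.   0.6] w 85.0 q [-0.18  0.67 -0.73  1.6   0.6   1.02 -1.1 ]
top dredger 330 [ 647.  -126.5] [39.  40.9] 89.1 ztop [90.4 94.6]
top square 468 [645.2 -45.3] [44.  43.7] 0.4 ztop [74.6 85.5]
top slim 461 [647.6  31.6] [56.2 34.5] 87.1 ztop [80.4 83.5]
top canister 550 [646.1 107.9] [54.8 53. ] 2.0 ztop [68.1 72.6]
scene dredger 295 [ 646.8 -125.7] [37.6 41.2] 88.4 ztop [90.2 94.8]
scene square 475 [645.4 -45.4] [44.2 44.8] 0.1 ztop [74.7 85.3]
scene slim 512 [648.6  31.2] [34.2 58. ] 0.9 ztop [80.7 83.9]
scene canister 700 [647.1 108.4] [55.1 54.7] 31.9 ztop [68.3 72.5]
```

View pics/topf.png

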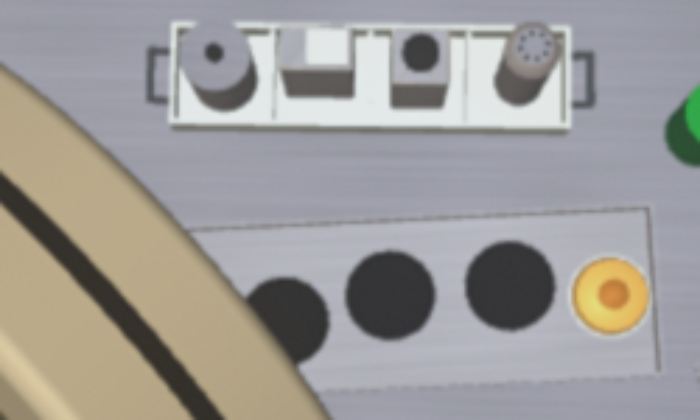

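View pics/scenef.png

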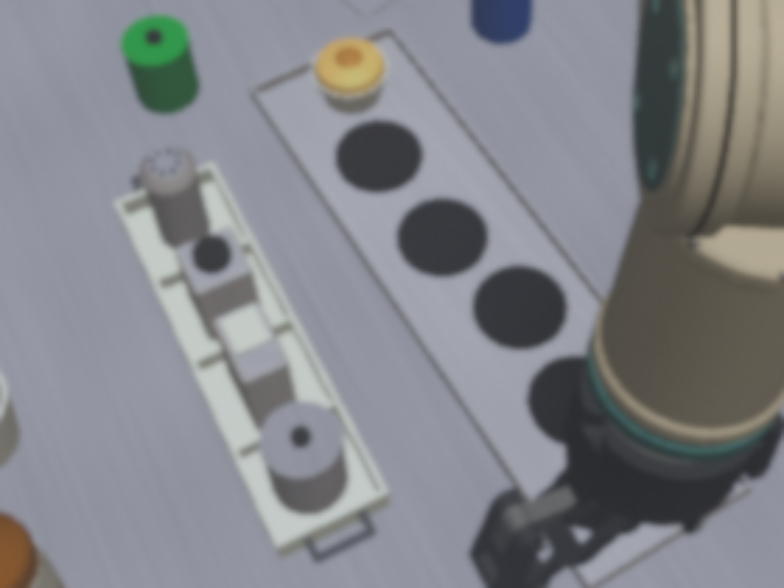

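```bash
python3 -c "
from cell import ctrl
print(ctrl.finish_job())"
```

```text
the job is handed in; nothing more can be done
None
```

The four containers are in the rack in reverse order and the job is handed in, at about 49 s on the robot's clock. From the robot's left the tray row was dredger, square tin, slim tin, canister. The rack now reads canister, slim tin, square tin, dredger.

**Last checks:** Both fixed cameras show each piece within about 2 mm of its pocket centre, about where I aimed it. The top heights (about 94, 85, 80 and 72 mm) match each piece standing upright on the pocket floor. The gripper was open and well clear. The blue and green look-alikes were left alone, and the arm hid the left cupcake in the final pictures.

**What disagreed:** Low and close to the base, the tool drifted off vertical, up to about 7° when I gripped the canister, and my attempts to correct it mid-task did not work. Camera depth showed the canister hanging within about 1.5° of upright while I carried it. When I set each piece down, the contact force I read was 14 to 28 N.

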